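Move vacuum-dried turning blanks into the clip-top keeper

TASK

The turning blanks under the clear hood are dry: open the vent tap fully to let the vacuum out, then lift the hood off and stand it right way up on the bench. Pinch the two tabs to unclip the keeper box's cover, lay every blank flat on the floor of the box in a single layer, and clip the cover back on flush, with both tabs sprung out. Set the hood back square and central on its base to finish; leave the mallet, glue bottle and sanding block where they are.

Things in the scene. Friction and masses are not known exactly. Their poses are not given: they have to be found in the camera images.
- chamber: Vacuum chamber base: aluminium plate 160 (its x) x 220 (its y) x 12 mm thick, fixed to the bench; origin at the centre of its underside. At its centre stands a small steel yoke (18 mm in x, 48 mm in y, 38 mm above the plate), slotted on top; the blanks lie on the plate on both sides of it, under the hood.
- hood_rim (a point): Clear plastic hood 126 (its x) x 182 (its y) x 58 mm high, open below, 0.5 kg, loose; starts on the chamber base, axes along the base's. This point is the centre of its lower rim. Vacuum (a key on the tap's stem, caught in the yoke) holds it down until the tap is past about 1.25 rad; then lift straight up 60 mm before moving sideways; the open key clears the yoke by 5 mm a side, also when refitted (tap open).
- tap_grip (a point): Vent tap on the hood's top centre: an upright flat bar 50 mm long (this point's x), 14 mm thick (its y), 34 mm high. This point is on its axis, 84 mm above the hood's lower rim; the bar reaches 20 mm above it and 14 mm below it (12 mm above the hood's top). The hood is lifted by it too: pinch the bar across its thickness.
- tap (a joint): Angle of the vent tap in rad: 0 closed, 1.45 fully open (stop). It opens counter-clockwise seen from above and stays where it is left (friction 0.05 N m). Starts at 0 to 0.12.
- keeper: Dry-keeping box, grey plastic, fixed to the bench: outside 120 (its x) x 210 (its y) x 52 mm high, walls and floor 5 mm; origin at the centre of its underside. In the middle of each long wall a catch lip (44 mm along y) stands 5.5 mm into the box, from 2 to 9 mm below the rim. The white cover is clipped on at the start.
- cover_grip (a point): Clip-on cover: white plate 116 (its x) x 206 (its y) x 5 mm, 0.2 kg, on the rim of the keeper, axes along the keeper's (half a turn round fits too). Two upright grey finger tabs on it face each other: 34 mm wide in y, up to 48 mm above the underside, outer faces 54 mm apart in x. This point is midway between them, 34 mm above the underside; nothing else on top is higher than 9.5 mm.
- tab_a (a joint): Travel in m of the cover's +x tab towards the middle: 0 sprung out, 0.008 fully pinched (stop). Spring 3 N at 0, 8 N fully in. Each tab slides a hooked leg (reaching 16 mm below the cover's underside, 44 to 54 mm from its centre in x, 20 mm wide in y) that catches under a lip of the keeper; it is free beyond about 0.006. Held pinched, the cover is lifted by the tabs.
- tab_b (a joint): The same for the -x tab. Off the box the cover stands on its legs, underside 16 mm above the bench. To refit it, lower it onto the rim with both tabs pinched, then let go: the hooks spring out under the lips.
- blank1_c (a point): Dark wood turning blank, 70 (its x) x 22 x 22 mm, 35 g, loose, lying flat on the chamber base under the hood, long side roughly along the base's y; this point is its centre. Two to four of the four blanks are there.
- blank2_c (a point): Dark wood turning blank, 70 (its x) x 22 x 22 mm, 35 g, loose, lying flat on the chamber base under the hood, long side roughly along the base's y; this point is its centre. As blank1; may be absent.
- blank3_c (a point): Dark wood turning blank, 70 (its x) x 22 x 22 mm, 35 g, loose, lying flat on the chamber base under the hood, long side roughly along the base's y; this point is its centre. As blank1; may be absent.
- blank4_c (a point): Dark wood turning blank, 70 (its x) x 22 x 22 mm, 35 g, loose, lying flat on the chamber base under the hood, long side roughly along the base's y; this point is its centre. As blank1; may be absent.
- mallet_head (a point): Bystander: wooden mallet lying on the bench, head 55 x 110 x 64 mm, handle 150 mm along its -x; this point is the centre of the head.
- glue_c (a point): Bystander: upright glue bottle, 64 mm across, 170 mm high; this point is its centre.
- sand_c (a point): Bystander: cork sanding block 110 x 65 x 35 mm; this point is its centre.
There are look-alikes about, which are no part of the job. Of the things shaped like the keeper, the grey one is meant.

How it is judged (in metres and radians):
On the way, in this order (a step that is already met when the one before it is completed fails the run):
1. the vent tap is opened (past 1.3 rad) with the hood still on its base (value of joint tap above 1.3 rad and z of hood_rim in the frame of chamber below 0.02 m and horizontal distance between hood_rim and chamber below 0.02 m), for 0.1 s.
2. the hood stands on the bench, clear of the middle of its base, and the keeper's cover is off (height (world z) of hood_rim below 0.006 m and angle between hood_rim's own z axis and vertical below 0.1 rad and horizontal distance between hood_rim and chamber above 0.12 m and (horizontal distance between cover_grip and keeper above 0.11 m or z of cover_grip in the frame of keeper above 0.12 m)), for 0.2 s.
3. every blank lies flat on the floor of the open keeper (x of blank1_c in the frame of keeper between -0.055 and 0.055 m and y of blank1_c in the frame of keeper between -0.1 and 0.1 m and z of blank1_c in the frame of keeper between 0.008 and 0.024 m and x of blank2_c in the frame of keeper between -0.055 and 0.055 m and y of blank2_c in the frame of keeper between -0.1 and 0.1 m and z of blank2_c in the frame of keeper between 0.008 and 0.024 m and x of blank3_c in the frame of keeper between -0.055 and 0.055 m and y of blank3_c in the frame of keeper between -0.1 and 0.1 m and z of blank3_c in the frame of keeper between 0.008 and 0.024 m and x of blank4_c in the frame of keeper between -0.055 and 0.055 m and y of blank4_c in the frame of keeper between -0.1 and 0.1 m and z of blank4_c in the frame of keeper between 0.008 and 0.024 m and (horizontal distance between cover_grip and keeper above 0.11 m or z of cover_grip in the frame of keeper above 0.12 m)), for 0.2 s.
At the end, for the whole second after the job is handed in: Every blank lies flat on the keeper's floor; the cover is home on the rim (7 mm in x, 12 mm in y, 0.1 rad, 2.5 mm in height) with both tabs sprung out (under 2.5 mm); the hood sits down on its base again (12 mm in x and y, 0.12 rad, either way round) (x of blank1_c in the frame of keeper between -0.055 and 0.055 m and y of blank1_c in the frame of keeper between -0.1 and 0.1 m and z of blank1_c in the frame of keeper between 0.008 and 0.024 m and x of blank2_c in the frame of keeper between -0.055 and 0.055 m and y of blank2_c in the frame of keeper between -0.1 and 0.1 m and z of blank2_c in the frame of keeper between 0.008 and 0.024 m and x of blank3_c in the frame of keeper between -0.055 and 0.055 m and y of blank3_c in the frame of keeper between -0.1 and 0.1 m and z of blank3_c in the frame of keeper between 0.008 and 0.024 m and x of blank4_c in the frame of keeper between -0.055 and 0.055 m and y of blank4_c in the frame of keeper between -0.1 and 0.1 m and z of blank4_c in the frame of keeper between 0.008 and 0.024 m and z of hood_rim in the frame of chamber between 0.008 and 0.016 m and x of hood_rim in the frame of chamber between -0.012 and 0.012 m and y of hood_rim in the frame of chamber between -0.012 and 0.012 m and angle between each of hood_rim, cover_grip's own z axis and vertical below 0.05 rad and angle between the x axis of hood_rim and the x axis of chamber, either way round below 0.12 rad and x of cover_grip in the frame of keeper between -0.007 and 0.007 m and y of cover_grip in the frame of keeper between -0.012 and 0.012 m and z of cover_grip in the frame of keeper between 0.0835 and 0.0885 m and angle between the x axis of cover_grip and the x axis of keeper, either way round below 0.1 rad and value of joint each of tab_a, tab_b below 0.0025 m); the robot touches nothing.
It fails at once if the mallet is shifted more than 30 mm (distance of mallet_head from where it was at the start of the episode above 0.03 m).
It fails at once if the glue bottle is shifted more than 30 mm (distance of glue_c from where it was at the start of the episode above 0.03 m).
It fails at once if the sanding block is shifted more than 30 mm (distance of sand_c from where it was at the start of the episode above 0.03 m).
Of blank1, blank2, blank3, blank4 only 2 to 4 are there at a start; the rules pass over those that are not, and their reading is None.
At some moment in a run one of blank1, blank2, blank3, blank4 may be knocked a few centimetres aside while the robot is not near it.
It also fails if it takes over 210 s, if anything falls off the work surface, if the arm or the gripper's body presses on something with over 40 N, if the wrist force passes 120 N, or if a joint passes its speed limit or range.

ROBOT

A 6-joint arm with a two-finger parallel gripper is mounted at the origin on the work surface. World frame = base frame: x ahead of the robot, y to its left, z up, the work surface at z = 0. Lengths are in m, angles in degrees, forces in N, time in s.
With the tool pointing down it reaches from about 0.4 to 0.825 m from the base axis. Payload 7 kg.
Tool frame: the origin (TCP) lies on the centre line of the jaws, within the pads' length; the fingertips stand 11 mm ahead of it and the grasp point (between the pads) lies 8 mm behind it; z points along the fingers, y is the line along which they close (so a half turn about z gives the same grasp; the last joint's range is limited). The gripper opens to 88 mm and grips with 3 to 60 N. Pads are 19 mm wide; open, the fingers measure 130 mm over their backs; the gripper's body (78 mm by 193 mm) begins 47 mm behind the grasp point.
Start: joints at [80.105, 20.546, 0.682, 0, -70.136, -16.507], TCP at [0.3, 0.605, 0.238] pointing down, gripper open.
Joint ranges: [-176.03, 176.03], [-82.01, 121.73], [-58.28, 71.71], [-173.87, 95.51], [-174.79, -0.11], [-173.66, 173.66]. Speed limits (degrees/s): [136.94, 136.94, 172.46, 180, 180, 180].

INTERFACE

Orientations are given as [roll, pitch, yaw] about the fixed x, y, z axes, in that order (R = Rz(yaw) Ry(pitch) Rx(roll)).
In Python, from plant import r, capture, camera_model, job gives the robot as it stands.
- The arm moves only by the tool drive_tool, never from a script. Its argument "increments" is a list that holds one entry, the list of rows, each a list of 5 numbers: the gripper's target within -1 to 1 (fully open at 1, half-way at 0, shut at -1), then the shift along the tool's x, y, z scaled (see below), then the turn about the tool's z scaled (see below). In form: [[[gripper, tx, ty, tz, roll], ...]]. A call has 1 to 5 rows; each row is the pose to reach, as a shift and turn from the pose commanded when the call began, along the tool's axes at that moment, turning the shorter way round; what a row does not reach only later rows make up. The controller multiplies each number of a shift by 120 mm and each number of a turn by 360 degrees. A row lasts 1/8 s, in which the tool goes at most 62.5 mm and 10.7 degrees, less where a joint would pass 70% of its speed; a pose out of reach is approached as far as the arm can. A call with a number of a shift or a turn outside -1 to 1 is refused whole. A call with a gripper value outside its range is refused whole. The fingers move at their own pace and stop on an object; "squeeze" is the grip in N (left out, the last holds). Time passes only in rows, so rows that repeat a pose let the fingers close. It gives the time, the measured TCP pose, the force, the opening and the grip force at its end, in the units of the state.
- r.get_state(): the state, without advancing time (a new reading comes with each control period).
- capture(name): name is "side" or "top"; returns the picture (420x560x3 uint8, red, green, blue); there is no depth.
- camera_model(name): a dict with "camera_matrix" (3x3 intrinsics, pixels), "rvec" (rotation vector, rad) and "tvec" (3), from world to camera coordinates, as OpenCV has them. Camera axes: x right, y down, z forward; pixel columns grow to the right and rows downward; lengths in m; the calibration is good to about 2 mm. A picture is of the moment at which its call begins. camera_model takes no time and is no camera call.
- job.close_job(): hands the job in; it is judged then, once.
The state is a dict: "time_s": time; "joints": joint angles; "qd": joint speeds; "joint_torque": joint torques, N m; "tcp_pos": TCP position; "eef_rot": TCP orientation; "contact_force": force on the tool from outside, world axes, zero at the start; "moment": the same for the moment, N m; "gripper_width": finger opening in m; "gripper_force": force on a finger pad.
Only numpy, scipy, OpenCV 4.12 (cv2) and the standard library are available. Lean on these libraries where they do the work, as an engineer would, in place of code of your own. Each camera call takes 0.05 s, during which the arm holds its last target. There are 200 camera calls.

## Working session

There is one attempt and no reset: what is moved stays moved. The work goes in short steps, Python scripts to look and compute and a tool call to move; the robot and the scene stay as the last step left them, time stands still between calls to the robot, and variables do not carry over. Pictures are saved under pics/ and viewed, at most 14 in all, crops included, and the job is handed in when it is done.

Besides the shell and the picture viewer there is one more tool, called after ">>>" in YAML: its name, and indented under it one key for each argument. drive_tool: Moves the arm, as the interface text tells. Its arguments: {"type":"object","properties":{"increments":{"type":"array"},"squeeze":{"type":"number"}},"required":["increments"]}

```bash
ls; mkdir -p pics; python3 - <<'E'
from plant import r,capture,camera_model,job
import cv2,numpy as np
for n in("side","top"):
    im=capture(n);np.save(f"pics/{n}0.npy",im);cv2.imwrite(f"pics/{n}0.png",cv2.resize(im[:,:,::-1],(784,588)))
    m=camera_model(n);R=cv2.Rodrigues(np.array(m["rvec"]))[0];print(n,m["camera_matrix"],(-R.T@np.array(m["tvec"]).ravel()),R[2])
print(r.get_state())
E
```

```text
pics
side [[420.80978369   0.         281.82068558]
 [  0.         420.80978369 212.38823154]
 [  0.           0.           1.        ]] [ 0.18204589 -1.04844615  1.28946392] [ 0.20093839  0.61479241 -0.76266248]
top [[442.39156473   0.         278.69870015]
 [  0.         442.39156473 211.41154359]
 [  0.           0.           1.        ]] [ 0.24045279 -0.08856997  1.46302757] [ 0.1868411   0.00246344 -0.98238706]
{'time_s': 0.1, 'joints': array([ 8.01048452e+01,  2.05852434e+01,  6.39000616e-01, -1.73195581e-02,
       -7.01383806e+01, -1.65075560e+01]), 'qd': array([ 0.08247257, -0.1064514 ,  0.1820538 ,  0.02319622,  0.02512663,
        0.02384965]), 'joint_torque': array([-4.85437267e-04, -5.84162521e+01,  2.93749702e+01,  7.01543793e+00,
        1.02054168e-02, -3.67628547e-05]), 'tcp_pos': array([0.2999854 , 0.60418784, 0.2367411 ]), 'eef_rot': array([ 1.79914238e+02, -8.43570160e-03, -2.64086008e+01]), 'contact_force': array([-0.30509724, -0.28404742, -1.03668568]), 'moment': array([-0.02084657, -0.01797271,  0.02987085]), 'gripper_force': 0.0, 'gripper_width': 0.08786476007048509}
```

View pics/side0.png

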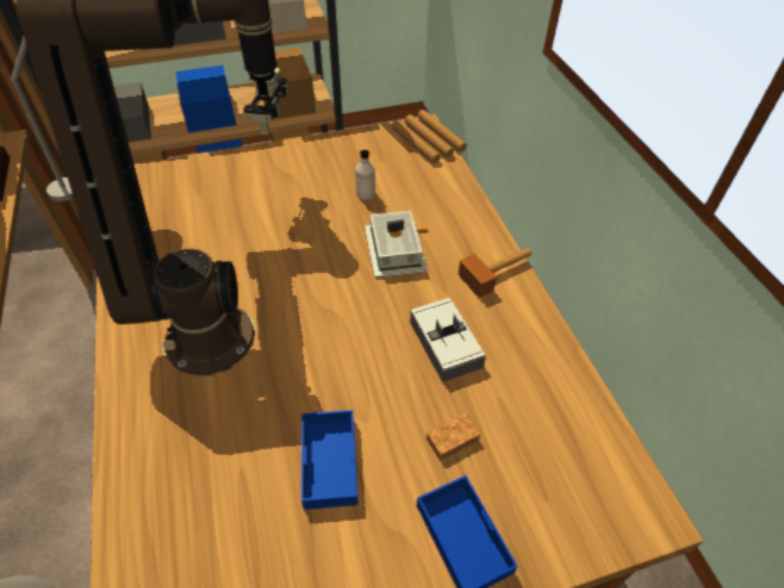

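View pics/top0.png

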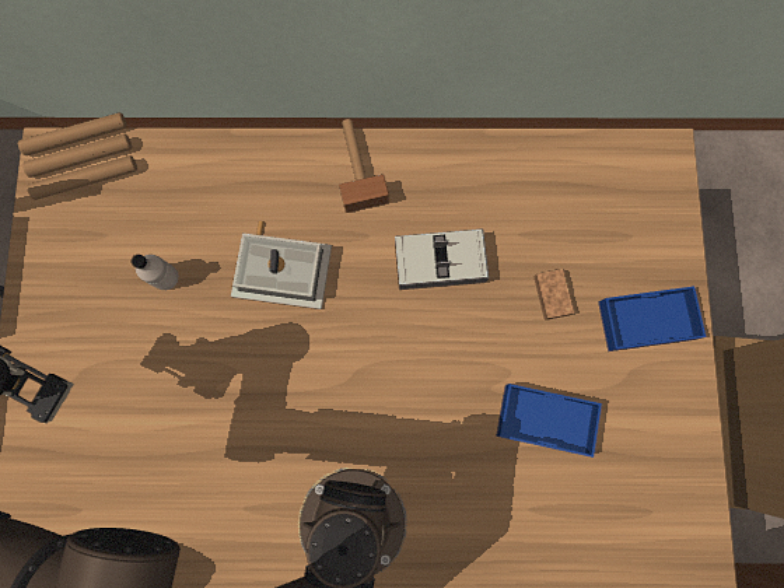

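View crops.

The side view shows the hood at (395,240), the keeper with its white cover at (447,335), the mallet at (478,273), the glue at (365,178) and the sanding block at (453,435). In the top view the same things are at (280,270), (442,257), (365,190), (155,270) and (555,293).

```bash
python3 - <<'E'
import cv2,numpy as np
t=np.load("pics/top0.npy")[150:235,150:365,::-1];s=np.load("pics/side0.npy")[140:275,255:350,::-1]
a=cv2.resize(t,None,fx=3.7,fy=3.7,interpolation=cv2.INTER_CUBIC)
cv2.imwrite("pics/c1.png",a)
cv2.imwrite("pics/c2.png",cv2.resize(s,None,fx=4.4,fy=4.4,interpolation=cv2.INTER_CUBIC))
E
```

```text
(no output)
```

View pics/c1.png

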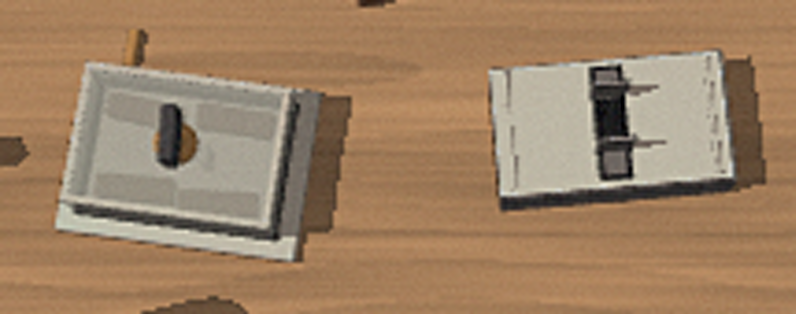

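View pics/c2.png

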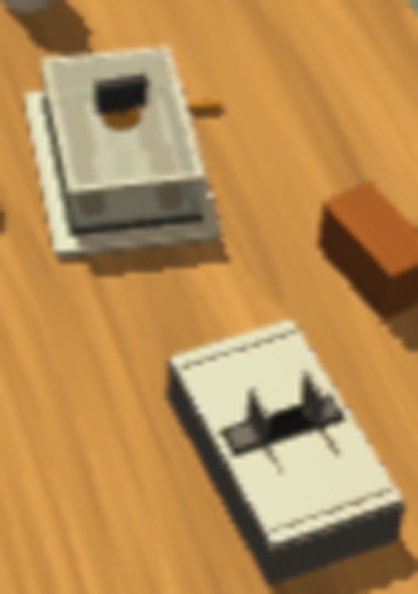

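Both crops show the same layout. Under the hood are four blanks, two pairs end to end along y. The tap bar is at c1 (170,135), and the cover tabs are at c1 (610,95) and (615,160). The cover and plate corners are readable.

```bash
cat > h.py <<'E'
from plant import r,capture,camera_model,job
import cv2,numpy as np
def cam(n):
    m=camera_model(n);R=cv2.Rodrigues(np.array(m["rvec"]))[0];t=np.array(m["tvec"]).ravel();return np.array(m["camera_matrix"]),R,t
def ray(n,uv,z):
    K,R,t=cam(n);d=np.linalg.inv(K)@np.c_[np.atleast_2d(uv),np.ones(len(np.atleast_2d(uv)))].T
    d=(R.T@d).T;c=-R.T@t;return c+d*((z-c[2])/d[:,2])[:,None]
def proj(n,P):
    K,R,t=cam(n);p=K@(R@np.atleast_2d(P).T+t[:,None]);return (p[:2]/p[2]).T
def rect(n,uv,z):
    P=ray(n,uv,z)[:,:2].astype(np.float32);(c,s,a)=cv2.minAreaRect((P*1000));return np.round(c,1),np.round(s,1),round(a,1)
def move(dx,dy,dz=0,turn=0):
    "world shift (mm), world turn about z (deg) -> scaled numbers for tool axes"
    s=r.get_state();from scipy.spatial.transform import Rotation as Ro
    R=Ro.from_euler('xyz',s["eef_rot"],degrees=True).as_matrix()
    print(np.round(R.T@np.array([dx,dy,dz])/120,3),round(-turn/360,4))
E
python3 - <<'E'
from h import *
f1=lambda L:(np.array(L,float)+.5)/3.7-.5+[150,150]
f2=lambda L:(np.array(L,float)+.5)/4.4-.5+[255,140]
for nm,f,n,L,z in[("cover",f1,"top",[(488,70),(720,50),(735,180),(502,198)],.057),
 ("cover",f2,"side",[(170,358),(295,322),(403,503),(270,543)],.057),
 ("hoodtop",f1,"top",[(87,63),(293,87),(272,228),(63,203)],.07),
 ("hoodtop",f2,"side",[(42,60),(170,45),(205,183),(67,192)],.07),
 ("plate",f1,"top",[(55,230),(297,262),(320,92)],.012),
 ("tap",f1,"top",[(170,103),(165,163)],.116),("tap",f2,"side",[(96,83),(145,76)],.116),
 ("tabs",f1,"top",[(608,66),(617,178)],.062),("tabtop",f1,"top",[(655,88),(663,142)],.1),("mallet",f2,"side",[(325,195),(370,183)],.064)]:
    P=ray(n,f(L),z)[:,:2]*1000
    print(nm,n,np.round(P).tolist(),"mean",P.mean(0).round(1))
    if len(L)>2: print("  ",rect(n,f(L),z), "diagmid",(P[0]+P[2])/2)
E
```

```text
cover top [[652.0, -94.0], [671.0, -301.0], [552.0, -311.0], [535.0, -106.0]] mean [ 602.3 -203.2]
   (array([ 601.8, -203. ]), array([119.2, 207.9]), 5.2) diagmid [ 601.72271377 -202.64766872]
cover side [[536.0, -108.0], [653.0, -101.0], [669.0, -305.0], [552.0, -310.0]] mean [ 602.3 -206. ]
   (array([ 602. , -206.5]), array([117.6, 206.9]), 4.4) diagmid [ 602.03198248 -206.54434063]
hoodtop top [[654.0, 260.0], [632.0, 78.0], [506.0, 93.0], [527.0, 275.0]] mean [579.6 176.6]
   (array([579.6, 176.6]), array([183.9, 127.4]), 83.2) diagmid [579.60607433 176.72300399]
hoodtop side [[529.0, 276.0], [657.0, 261.0], [628.0, 71.0], [503.0, 96.0]] mean [579.2 175.7]
   (array([579. , 175.3]), array([192.7, 128. ]), 81.4) diagmid [578.68689373 173.02781265]
plate top [[514.0, 296.0], [486.0, 77.0], [644.0, 60.0]] mean [547.8 144.6]
   (array([521.8, 146.9]), array([130.4, 269.7]), 28.6) diagmid [579.00132449 178.16881752]
tap top [[605.0, 177.0], [552.0, 179.0]] mean [578.7 177.7]
tap side [[556.0, 181.0], [603.0, 177.0]] mean [579.4 178.8]
tabs top [[654.0, -201.0], [552.0, -207.0]] mean [ 603.2 -203.9]
tabtop top [[623.0, -238.0], [575.0, -244.0]] mean [ 599.4 -240.7]
mallet side [[731.0, 30.0], [777.0, 32.0]] mean [754.2  31.1]
```

>>> drive_tool:
  increments:
    - [[1,0.46,0.27,0,0],[1,0.92,0.54,0,0],[1,0.92,0.54,0,0]]

```text
time_s: 0.48
tcp_pos: [0.3718, 0.4942, 0.2377]
eef_rot: [180.0, -0.0, -26.6]
contact_force: [-0.5, 0.3, 0.7]
gripper_width: 0.0876
gripper_force: 0.0
```

>>> drive_tool:
  increments:
    - [[1,0.46,0.27,0,0],[1,0.92,0.54,0,0],[1,0.92,0.54,0,0]]

```text
time_s: 0.85
tcp_pos: [0.4416, 0.3876, 0.2375]
eef_rot: [180.0, 0.0, -26.6]
contact_force: [0.4, -0.2, 0.6]
gripper_width: 0.0876
gripper_force: 0.0
```

>>> drive_tool:
  increments:
    - [[1,0.46,0.27,0,0],[1,0.92,0.54,0,0],[1,0.92,0.54,0,0]]

```text
time_s: 1.23
tcp_pos: [0.5116, 0.281, 0.2372]
eef_rot: [180.0, 0.0, -26.6]
contact_force: [-0.5, 0.7, 0.8]
gripper_width: 0.0879
gripper_force: 0.0
```

>>> drive_tool:
  increments:
    - [[1,0.46,0.27,0,0],[1,0.92,0.54,0,0],[1,0.92,0.54,0,0]]

```text
time_s: 1.6
tcp_pos: [0.5817, 0.1743, 0.2369]
eef_rot: [179.9, 0.0, -26.6]
contact_force: [0.6, 0.9, 0.3]
gripper_width: 0.0877
gripper_force: 0.0
```

>>> drive_tool:
  increments:
    - [[1,0,0,0,0.029],[1,0,0,0,0.058],[1,0,0,0,0.087],[1,0,0,0,0.116],[1,0,0,0,0.1463]]

```text
time_s: 2.22
tcp_pos: [0.5799, 0.1781, 0.2373]
eef_rot: [180.0, 0.0, -79.2]
contact_force: [0.2, -0.2, 0.1]
gripper_width: 0.0878
gripper_force: 0.0
```

>>> drive_tool:
  increments:
    - [[1,0,0,0,0.029],[1,0,0,0,0.058],[1,0,0,0,0.087],[1,0,0,0,0.116],[1,0,0,0,0.1463]]

```text
time_s: 2.85
tcp_pos: [0.5799, 0.1781, 0.2373]
eef_rot: [180.0, -0.0, -131.7]
contact_force: [-0.2, -0.3, 0.3]
gripper_width: 0.0878
gripper_force: 0.0
```

>>> drive_tool:
  increments:
    - [[1,0,0,0,0.029],[1,0,0,0,0.058],[1,0,0,0,0.087],[1,0,0,0,0.116],[1,0,0,0,0.1463]]

```text
time_s: 3.48
tcp_pos: [0.5799, 0.1781, 0.2373]
eef_rot: [180.0, -0.0, 175.8]
contact_force: [0.3, -0.5, 0.9]
gripper_width: 0.0879
gripper_force: 0.0
```

>>> drive_tool:
  increments:
    - [[1,0,0,0,0],[1,0,0,0,0]]

```text
time_s: 3.72
tcp_pos: [0.5802, 0.1771, 0.2374]
eef_rot: [-180.0, -0.0, 176.4]
contact_force: [0.3, 0.1, 0.1]
gripper_width: 0.0876
gripper_force: 0.0
```

```bash
python3 - <<'E'
from h import *
s=r.get_state();print(s["time_s"],s["tcp_pos"],s["eef_rot"],s["joints"].round(1))
p=s["tcp_pos"]*1000;move(579.2-p[0],177.3-p[1],100-p[2])
# others
for nm,n,L,z in[("glue",'top',[(139,262),(165,278)],.085),("blue",'top',[(510,385),(500,437),(595,455),(605,400)],.052),("mallet","top",[(341,184),(386,176),(388,201),(346,211),(348,121)],.064),("sand","top",[(537,272),(565,268),(575,314),(546,319)],.035)]:
    print(nm,(ray(n,np.array(L)*5/7,z)[:,:2]*1000).round().tolist())
E
```

```text
3.725 [0.58017005 0.17706688 0.23743308] [-1.79999822e+02 -9.20360160e-03  1.76391139e+02] [  35.4   14.2   -8.4   -0.   -67.5 -129. ]
[8.000e-03 1.000e-03 1.145e+00] 0.0
glue [[581.0, 490.0], [543.0, 428.0]]
blue [[305.0, -356.0], [190.0, -330.0], [152.0, -538.0], [272.0, -568.0]]
mallet [[778.0, 33.0], [798.0, -74.0], [736.0, -79.0], [711.0, 20.0], [939.0, 18.0]]
sand [[570.0, -432.0], [580.0, -498.0], [470.0, -516.0], [458.0, -448.0]]
```

>>> drive_tool:
  increments:
    - [[1,0.008,0,0.4,0],[1,0.008,0,0.8,0],[1,0.008,0,0.8,0]]

```text
time_s: 4.1
tcp_pos: [0.5772, 0.1751, 0.1382]
eef_rot: [-179.8, -0.3, 176.2]
contact_force: [-0.3, 0.1, 0.3]
gripper_width: 0.088
gripper_force: 0.0
```

>>> drive_tool:
  increments:
    - [[1,0,0,0.2,0],[1,0,0,0.42,0],[1,0,0,0.42,0]]

```text
time_s: 4.47
tcp_pos: [0.5795, 0.1762, 0.0916]
eef_rot: [-179.9, -0.0, 176.2]
contact_force: [-0.0, -0.4, 1.4]
gripper_width: 0.0873
gripper_force: 0.0
```

>>> drive_tool:
  increments:
    - [[-1,0,0,0,0],[-1,0,0,0,0],[-1,0,0,0,0],[-1,0,0,0,0],[-1,0,0,0,0]]
  squeeze: 12

```text
time_s: 5.1
tcp_pos: [0.5795, 0.1761, 0.0913]
eef_rot: [180.0, 0.0, 176.1]
contact_force: [0.3, -0.0, -0.1]
gripper_width: 0.0431
gripper_force: 0.0
```

>>> drive_tool:
  increments:
    - [[-1,0,0,0,0],[-1,0,0,0,0],[-1,0,0,0,0],[-1,0,0,0,0]]

```text
time_s: 5.6
tcp_pos: [0.5797, 0.1766, 0.0912]
eef_rot: [180.0, 0.0, 176.1]
contact_force: [-0.0, 3.0, -0.3]
gripper_width: 0.0146
gripper_force: 12.0
```

>>> drive_tool:
  increments:
    - [[-1,0,0,0,-0.022],[-1,0,0,0,-0.044],[-1,0,0,0,-0.066],[-1,0,0,0,-0.088],[-1,0,0,0,-0.11]]
  squeeze: 25

```text
time_s: 6.22
tcp_pos: [0.5798, 0.1762, 0.0912]
eef_rot: [-180.0, 0.0, -144.1]
contact_force: [1.6, 0.7, -1.5]
gripper_width: 0.0139
gripper_force: 25.0
```

>>> drive_tool:
  increments:
    - [[-1,0,0,0,-0.02],[-1,0,0,0,-0.04],[-1,0,0,0,-0.06],[-1,0,0,0,-0.08],[-1,0,0,0,-0.1]]

```text
time_s: 6.85
tcp_pos: [0.5799, 0.176, 0.0912]
eef_rot: [-180.0, 0.0, -108.1]
contact_force: [3.0, 0.5, -1.7]
gripper_width: 0.0138
gripper_force: 25.0
```

>>> drive_tool:
  increments:
    - [[-1,0,0,0,-0.006],[-1,0,0,0,-0.011],[-1,0,0,0,-0.011],[-1,0,0,0,-0.011]]

```text
time_s: 7.35
tcp_pos: [0.5796, 0.176, 0.0912]
eef_rot: [-180.0, -0.0, -104.4]
contact_force: [2.1, 0.2, -2.0]
gripper_width: 0.0138
gripper_force: 25.0
```

```bash
python3 - <<'E'
from h import *
s=r.get_state();print(s["contact_force"],s["moment"],s["tcp_pos"],s["eef_rot"],s["joints"].round(1),s["gripper_width"])
E
```

```text
[ 2.12994387  0.2123054  -2.04907979] [-0.05795953 -0.9869145  -0.03375169] [0.57960033 0.17597427 0.09116924] [-1.79987929e+02 -6.70903439e-03 -1.04380185e+02] [ 35.4  21.6 -18.8   0.  -49.7 -49.7] 0.013833455925168239
```

>>> drive_tool:
  increments:
    - [[-1,0,0,0,-0.003],[-1,0,0,0,-0.005],[-1,0,0,0,-0.005]]

```text
time_s: 7.72
tcp_pos: [0.5792, 0.176, 0.0912]
eef_rot: [180.0, -0.0, -102.5]
contact_force: [-0.4, -0.7, 0.4]
gripper_width: 0.0137
gripper_force: 25.0
```

```bash
python3 - <<'E'
from h import *
s=r.get_state();print(s["contact_force"],s["moment"],s["tcp_pos"],s["eef_rot"])
E
```

```text
[-0.37855899 -0.70444108  0.42451642] [ 0.01798877 -0.01197919 -0.18980609] [0.5791869  0.17599933 0.09115651] [ 1.79975229e+02 -1.48918926e-02 -1.02547487e+02]
```

>>> drive_tool:
  increments:
    - [[-1,0,0,-0.05,0],[-1,0,0,-0.1,0],[-1,0,0,-0.16,0],[-1,0,0,-0.24,0],[-1,0,0,-0.32,0]]
  squeeze: 35

```text
time_s: 8.35
tcp_pos: [0.5795, 0.1762, 0.1304]
eef_rot: [-180.0, 0.0, -102.6]
contact_force: [-0.3, -0.1, -4.8]
gripper_width: 0.0139
gripper_force: 35.0
```

>>> drive_tool:
  increments:
    - [[-1,0,0,-0.1,0],[-1,0,0,-0.2,0],[-1,0,0,-0.3,0],[-1,0,0,-0.4,0],[-1,0,0,-0.5,0]]

```text
time_s: 8.98
tcp_pos: [0.5795, 0.1761, 0.1904]
eef_rot: [-180.0, 0.0, -102.6]
contact_force: [-0.2, 0.4, -5.6]
gripper_width: 0.0137
gripper_force: 35.0
```

```bash
python3 - <<'E'
from h import *
s=r.get_state();p=s["tcp_pos"]*1000;print(s["contact_force"],s["moment"],p,s["eef_rot"])
im=capture("side");cv2.imwrite("pics/s1.png",cv2.resize(im[90:310,180:380,::-1],None,fx=2.6,fy=2.6))
move(360-p[0],285-p[1])
E
```

```text
[-0.17277577  0.41502165 -5.57793841] [ 0.07422135 -0.09386486  0.03438054] [579.45743384 176.09331266 190.3997858 ] [-1.79998835e+02  2.89521786e-03 -1.02550833e+02]
[-0.489  1.982 -0.004] 0.0
```

View pics/s1.png

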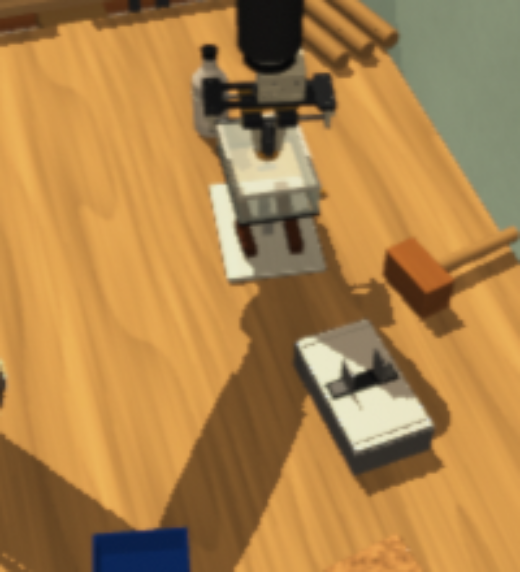

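The hood hangs level from the gripper at (268,165), and two dark blanks on each side of the yoke are coming into view on the plate. Now carrying it to the bench.

>>> drive_tool:
  increments:
    - [[-1,-0.05,0.2,0,0],[-1,-0.1,0.4,0,0],[-1,-0.15,0.6,0,0],[-1,-0.2,0.8,0,0],[-1,-0.245,0.99,0,0]]

```text
time_s: 9.65
tcp_pos: [0.4691, 0.2309, 0.1897]
eef_rot: [-180.0, 0.0, -102.5]
contact_force: [0.2, -0.5, -5.3]
gripper_width: 0.0138
gripper_force: 35.0
```

>>> drive_tool:
  increments:
    - [[-1,-0.05,0.2,0,0],[-1,-0.1,0.4,0,0],[-1,-0.15,0.6,0,0],[-1,-0.2,0.8,0,0],[-1,-0.245,0.99,0,0]]

```text
time_s: 10.28
tcp_pos: [0.3596, 0.2854, 0.1898]
eef_rot: [-180.0, 0.0, -102.5]
contact_force: [-0.0, 0.2, -4.9]
gripper_width: 0.014
gripper_force: 35.0
```

>>> drive_tool:
  increments:
    - [[-1,0,0,0.2,0],[-1,0,0,0.4,0],[-1,0,0,0.6,0],[-1,0,0,0.75,0],[-1,0,0,0.84,0]]

```text
time_s: 10.9
tcp_pos: [0.3603, 0.285, 0.0882]
eef_rot: [180.0, -0.0, -102.5]
contact_force: [-0.3, 0.4, -5.5]
gripper_width: 0.0141
gripper_force: 35.0
```

>>> drive_tool:
  increments:
    - [[-1,0,0,0.02,0],[-1,0,0,0.04,0],[-1,0,0,0.06,0],[-1,0,0,0.08,0],[-1,0,0,0.08,0]]

```text
time_s: 11.52
tcp_pos: [0.3604, 0.2852, 0.0792]
eef_rot: [-180.0, 0.0, -102.5]
contact_force: [0.4, 0.3, -5.1]
gripper_width: 0.0136
gripper_force: 35.0
```

>>> drive_tool:
  increments:
    - [[-1,0,0,0.005,0],[-1,0,0,0.01,0],[-1,0,0,0.01,0]]

```text
time_s: 11.9
tcp_pos: [0.3604, 0.2852, 0.079]
eef_rot: [-180.0, 0.0, -102.5]
contact_force: [-5.2, -2.8, 10.3]
gripper_width: 0.0143
gripper_force: 35.0
```

>>> drive_tool:
  increments:
    - [[1,0,0,0,0],[1,0,0,0,0],[1,0,0,0,0],[1,0,0,0,0],[1,0,0,0,0]]

```text
time_s: 12.52
tcp_pos: [0.3604, 0.2852, 0.0779]
eef_rot: [-180.0, -0.0, -102.5]
contact_force: [-0.3, 0.1, 0.9]
gripper_width: 0.0582
gripper_force: 0.0
```

>>> drive_tool:
  increments:
    - [[1,0,0,-0.3,0],[1,0,0,-0.7,0],[1,0,0,-1,0],[1,0,0,-1,0]]

```text
time_s: 13.02
tcp_pos: [0.3613, 0.2866, 0.2009]
eef_rot: [-179.9, 0.3, -102.5]
contact_force: [-0.7, 0.2, -1.2]
gripper_width: 0.0875
gripper_force: 0.0
```

```bash
python3 - <<'E'
from h import *
s=r.get_state();p=s["tcp_pos"]*1000;print(s["contact_force"],p,s["eef_rot"])
move(602-p[0],-204.5-p[1]); print("turn to -85:",-(-85-s["eef_rot"][2])/360)
E
```

```text
[-0.6838165   0.18125971 -1.18044393] [361.33646582 286.55483145 200.86214017] [-179.88084907    0.31718249 -102.53178443]
[ 3.559 -2.846 -0.014] 0.0
turn to -85: -0.048699401188758845
```

>>> drive_tool:
  increments:
    - [[1,0.3,-0.24,0,0],[1,0.6,-0.48,0,0],[1,0.89,-0.71,0,0],[1,0.89,-0.71,0,0]]

```text
time_s: 13.52
tcp_pos: [0.4205, 0.1599, 0.197]
eef_rot: [179.9, -0.1, -102.8]
contact_force: [0.9, 0.6, -0.0]
gripper_width: 0.0873
gripper_force: 0.0
```

>>> drive_tool:
  increments:
    - [[1,0.3,-0.24,0,0],[1,0.6,-0.48,0,0],[1,0.89,-0.71,0,0],[1,0.89,-0.71,0,0]]

```text
time_s: 14.02
tcp_pos: [0.4806, 0.0379, 0.197]
eef_rot: [179.9, -0.1, -102.7]
contact_force: [-0.7, 0.9, 0.4]
gripper_width: 0.0877
gripper_force: 0.0
```

>>> drive_tool:
  increments:
    - [[1,0.3,-0.24,0,0],[1,0.6,-0.48,0,0],[1,0.89,-0.71,0,0],[1,0.89,-0.71,0,0]]

```text
time_s: 14.52
tcp_pos: [0.5407, -0.0842, 0.1968]
eef_rot: [179.9, -0.0, -102.7]
contact_force: [0.3, 0.6, -0.1]
gripper_width: 0.0877
gripper_force: 0.0
```

>>> drive_tool:
  increments:
    - [[1,0.3,-0.24,0,0],[1,0.6,-0.48,0,0],[1,0.89,-0.71,0,0],[1,0.89,-0.71,0,0]]

```text
time_s: 15.02
tcp_pos: [0.6007, -0.2064, 0.1965]
eef_rot: [179.9, -0.0, -102.6]
contact_force: [-0.2, 0.4, -0.7]
gripper_width: 0.0877
gripper_force: 0.0
```

>>> drive_tool:
  increments:
    - [[1,0,0,0,-0.025],[1,0,0,0,-0.0487],[1,0,0,0,-0.0487]]

```text
time_s: 15.4
tcp_pos: [0.6, -0.2041, 0.1978]
eef_rot: [180.0, 0.0, -85.0]
contact_force: [-0.1, -0.2, 1.0]
gripper_width: 0.0878
gripper_force: 0.0
```

```bash
python3 - <<'E'
from h import *
s=r.get_state();p=s["tcp_pos"]*1000;print(s["contact_force"],p,s["eef_rot"],s["joints"].round(0))
move(602-p[0],-204.5-p[1])
im=capture("side");cv2.imwrite("pics/s2.png",cv2.resize(im[110:330,200:400,::-1],None,fx=2.6,fy=2.6))
im=capture("top");cv2.imwrite("pics/t2.png",cv2.resize(im[130:270,130:370,::-1],None,fx=3.3,fy=3.3))
E
```

```text
[-0.09953602 -0.19037194  1.01004064] [ 599.97567736 -204.07885288  197.77775761] [ 1.79981619e+02  2.12736379e-02 -8.49967237e+01] [ -1.  18.  -8.  -0. -64.   6.]
[ 0.005 -0.016 -0.   ] 0.0
```

View pics/t2.png

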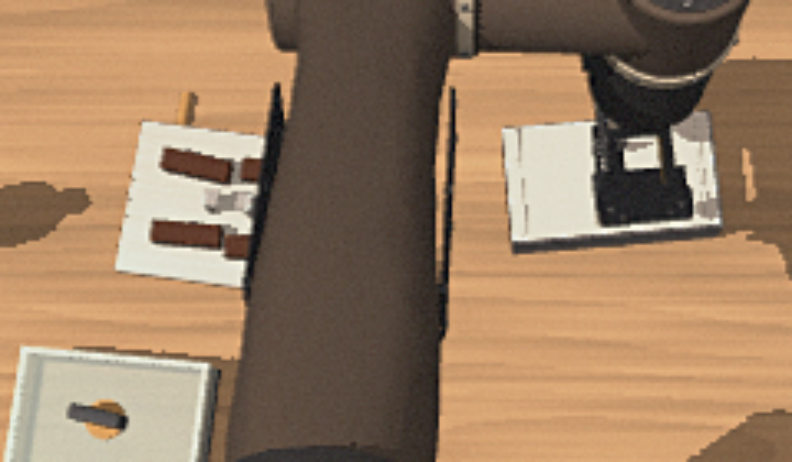

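Top view: the hood stands on the bench at (110,410). Four blanks are on the plate at (195,165), (252,170), (185,232) and (237,245). The gripper is over the cover.

>>> drive_tool:
  increments:
    - [[1,0.005,-0.016,0.3,0],[1,0.005,-0.016,0.6,0],[1,0.005,-0.016,0.9,0],[1,0.005,-0.016,1,0],[1,0.005,-0.016,1,0]]

```text
time_s: 16.12
tcp_pos: [0.602, -0.2061, 0.0778]
eef_rot: [179.9, -0.0, -85.1]
contact_force: [0.5, 0.2, 0.9]
gripper_width: 0.0876
gripper_force: 0.0
```

>>> drive_tool:
  increments:
    - [[-1,0,0,0,0],[-1,0,0,0,0],[-1,0,0,0,0],[-1,0,0,0,0],[-1,0,0,0,0]]
  squeeze: 30

```text
time_s: 16.75
tcp_pos: [0.6027, -0.2064, 0.0786]
eef_rot: [-179.9, -0.0, -85.0]
contact_force: [0.8, 0.6, 5.2]
gripper_width: 0.0433
gripper_force: 6.3
```

>>> drive_tool:
  increments:
    - [[-1,0,0,0,0],[-1,0,0,0,0],[-1,0,0,0,0],[-1,0,0,0,0]]

```text
time_s: 17.25
tcp_pos: [0.6028, -0.2064, 0.0788]
eef_rot: [-179.9, -0.0, -85.0]
contact_force: [-0.1, 1.1, 6.0]
gripper_width: 0.0372
gripper_force: 30.0
```

>>> drive_tool:
  increments:
    - [[-1,0,0,-0.05,0],[-1,0,0,-0.1,0],[-1,0,0,-0.2,0],[-1,0,0,-0.3,0],[-1,0,0,-0.4,0]]

```text
time_s: 17.88
tcp_pos: [0.6022, -0.2064, 0.1271]
eef_rot: [-180.0, -0.0, -85.0]
contact_force: [0.8, -0.7, -3.0]
gripper_width: 0.0368
gripper_force: 30.0
```

>>> drive_tool:
  increments:
    - [[-1,0,0,-0.1,0],[-1,0,0,-0.2,0],[-1,0,0,-0.3,0],[-1,0,0,-0.3,0]]

```text
time_s: 18.38
tcp_pos: [0.6028, -0.2064, 0.1633]
eef_rot: [-179.9, -0.0, -85.0]
contact_force: [0.6, 1.0, -2.2]
gripper_width: 0.0369
gripper_force: 30.0
```

```bash
python3 - <<'E'
from h import *
s=r.get_state();p=s["tcp_pos"]*1000;print(s["contact_force"],s["moment"],p,s["eef_rot"])
move(420-p[0],-210-p[1])
im=capture("side");cv2.imwrite("pics/s3.png",cv2.resize(im[110:330,200:400,::-1],None,fx=2.6,fy=2.6))
E
```

```text
[ 0.56038033  1.02110742 -2.22585477] [ 0.10861223 -0.04460261 -0.01079716] [ 602.80643588 -206.44804491  163.30904198] [-1.79877654e+02 -2.52551854e-02 -8.50118054e+01]
[-0.103  1.52  -0.003] 0.0
```

View pics/s3.png

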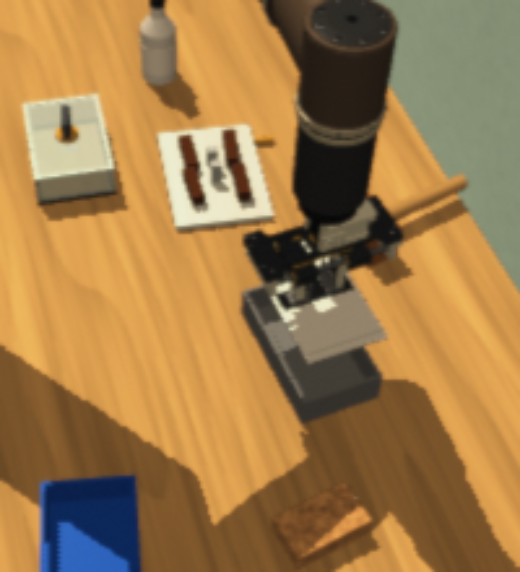

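The cover is off and held level at (340,320), the hood stands upright at (70,150), and four blanks lie on the plate around the yoke at (215,170). Setting the cover on the bench next.

>>> drive_tool:
  increments:
    - [[-1,-0.015,0.25,0,0],[-1,-0.03,0.5,0,0],[-1,-0.05,0.76,0,0],[-1,-0.05,0.76,0,0]]

```text
time_s: 18.92
tcp_pos: [0.5084, -0.2082, 0.1617]
eef_rot: [179.9, 0.0, -85.1]
contact_force: [0.5, -0.1, -1.3]
gripper_width: 0.0368
gripper_force: 30.0
```

>>> drive_tool:
  increments:
    - [[-1,-0.015,0.25,0,0],[-1,-0.03,0.5,0,0],[-1,-0.05,0.76,0,0],[-1,-0.05,0.76,0,0]]

```text
time_s: 19.42
tcp_pos: [0.4179, -0.2102, 0.1619]
eef_rot: [180.0, 0.0, -85.1]
contact_force: [1.3, -0.7, -1.0]
gripper_width: 0.037
gripper_force: 30.0
```

>>> drive_tool:
  increments:
    - [[-1,0,0,0.25,0],[-1,0,0,0.5,0],[-1,0,0,0.75,0],[-1,0,0,0.88,0],[-1,0,0,0.94,0]]

```text
time_s: 20.05
tcp_pos: [0.4198, -0.2102, 0.048]
eef_rot: [179.9, 0.0, -85.0]
contact_force: [0.1, -0.4, -2.2]
gripper_width: 0.0372
gripper_force: 30.0
```

>>> drive_tool:
  increments:
    - [[-1,0,0,0.015,0],[-1,0,0,0.03,0],[-1,0,0,0.045,0],[-1,0,0,0.055,0],[-1,0,0,0.055,0]]

```text
time_s: 20.68
tcp_pos: [0.4194, -0.2102, 0.0427]
eef_rot: [-180.0, -0.0, -85.0]
contact_force: [-0.6, 0.0, -1.9]
gripper_width: 0.0367
gripper_force: 30.0
```

```bash
python3 - <<'E'
from h import *
s=r.get_state();print(s["contact_force"],s["tcp_pos"],s["eef_rot"])
im=capture("side");hsv=cv2.cvtColor(im,cv2.COLOR_RGB2HSV)
for n in("side","top"):
    im=capture(n);q=proj(n,[.58,.177,.034])[0].round().astype(int);x0,y0=q-35
    c=im[y0:y0+70,x0:x0+70].astype(int)
    # dark red wood vs white plate
    m=((c[:,:,0]<150)&(c[:,:,0]-c[:,:,2]>30)&(c[:,:,1]<80)).astype(np.uint8)
    k,lab,st,ce=cv2.connectedComponentsWithStats(m,connectivity=4)
    for i in range(1,k):
        if st[i,4]>40:
            P=ray(n,np.argwhere(lab==i)[:,::-1]+[x0,y0],.034)[:,:2]*1000
            print(n,st[i,4],[np.round(v,1) for v in cv2.minAreaRect(P.astype(np.float32))])
    cv2.imwrite(f"pics/b_{n}.png",cv2.resize(im[y0:y0+70,x0:x0+70,::-1],None,fx=7,fy=7,interpolation=cv2.INTER_CUBIC))
E
```

```text
[-0.56736025  0.02522851 -1.90725064] [ 0.41941279 -0.21023105  0.04270535] [-1.79983555e+02 -1.87013179e-03 -8.50181256e+01]
side 134 [array([562.1, 348.3]), array([98.8, 46. ]), np.float64(86.0)]
side 110 [array([509.6, 307.8]), array([169.5,  44. ]), np.float64(75.3)]
side 154 [array([593. , 187.8]), array([132.9, 141.5]), np.float64(52.3)]
top 126 [array([620.4, 214.4]), array([66.2, 21.4]), np.float64(78.5)]
top 129 [array([612.6, 134.6]), array([68.3, 21.3]), np.float64(81.8)]
top 126 [array([549.8, 222. ]), array([65.9, 21.3]), np.float64(84.8)]
top 130 [array([536.7, 148.3]), array([20.2, 66.5]), np.float64(0.1)]
```

>>> drive_tool:
  increments:
    - [[-1,0,0,0.006,0],[-1,0,0,0.012,0],[-1,0,0,0.012,0]]

```text
time_s: 21.2
tcp_pos: [0.4194, -0.2103, 0.0417]
eef_rot: [-180.0, -0.0, -85.0]
contact_force: [-3.0, 0.8, 7.7]
gripper_width: 0.0365
gripper_force: 30.0
```

>>> drive_tool:
  increments:
    - [[1,0,0,0,0],[1,0,0,0,0],[1,0,0,0,0],[1,0,0,0,0],[1,0,0,0,0]]

```text
time_s: 21.82
tcp_pos: [0.4189, -0.2102, 0.0409]
eef_rot: [180.0, 0.0, -85.0]
contact_force: [0.8, 0.4, 1.4]
gripper_width: 0.0815
gripper_force: 0.0
```

>>> drive_tool:
  increments:
    - [[1,0,0,-0.3,0],[1,0,0,-0.7,0],[1,0,0,-1,0],[0.1,0,0,-1,0]]

```text
time_s: 22.32
tcp_pos: [0.421, -0.2105, 0.1638]
eef_rot: [-179.7, -0.1, -85.0]
contact_force: [0.2, 0.6, 0.1]
gripper_width: 0.082
gripper_force: 0.0
```

```bash
cat >> h.py <<'E'
def wrap(a): return (a+180)%360-180
def plan(x,y,z,yaw,n):
    "scaled tool-axis increments for n equal calls to reach world pose (mm,deg) (turn included per call)"
    s=r.get_state();p=s["tcp_pos"]*1000;a=s["eef_rot"][2];dy=wrap(yaw-a)/n;d=np.array([x-p[0],y-p[1]])/n/120
    print("at",p.round(1),"yaw",round(a,1),"F",s["contact_force"].round(1),"w",round(s["gripper_width"]*1000,1))
    for i in range(n):
        t=np.radians(a+dy*i);c,q=np.cos(t),np.sin(t)
        print(np.round([c*d[0]+q*d[1],q*d[0]-c*d[1],-(z-p[2])/120/n,-dy/360],3))
def blanks(n="top",z=.034,c=(.58,.177),h=40):
    im=capture(n);x0,y0=proj(n,[c[0],c[1],z])[0].round().astype(int)-h
    q=im[y0:y0+2*h,x0:x0+2*h].astype(int)
    m=((q[:,:,0]<150)&(q[:,:,0]-q[:,:,2]>30)&(q[:,:,1]<80)).astype(np.uint8)
    k,lab,st,ce=cv2.connectedComponentsWithStats(m,connectivity=4)
    for i in range(1,k):
        if st[i,4]>25:
            P=ray(n,np.argwhere(lab==i)[:,::-1]+[x0,y0],z)[:,:2]*1000
            print(n,st[i,4],[np.round(v,1).tolist() for v in cv2.minAreaRect(P.astype(np.float32))])
def keep(u,v,c=(602.3,-205.5),a=5): 
    t=np.radians(a);return c[0]+np.cos(t)*u-np.sin(t)*v, c[1]+np.sin(t)*u+np.cos(t)*v
E
python3 - <<'E'
from h import *
plan(536.7,128,140,-89.9,3); blanks()
for u,v in[(-36,-60),(36,-20),(-36,20),(36,60)]:print(np.round(keep(u,v),1))
E
```

```text
at [ 421.  -210.5  163.8] yaw -85.0 F [0.2 0.6 0.1] w 82.0
[-0.909 -0.402  0.066  0.005]
[-0.92  -0.376  0.066  0.005]
[-0.93  -0.35   0.066  0.005]
top 125 [[620.2, 213.7], [68.1, 21.1], 77.3]
top 113 [[612.6, 134.9], [67.8, 21.0], 81.1]
top 125 [[549.5, 222.0], [65.9, 20.7], 84.8]
top 96 [[536.7, 156.8], [20.2, 49.6], 0.1]
[ 571.7 -268.4]
[ 639.9 -222.3]
[ 564.7 -188.7]
[ 632.9 -142.6]
```

>>> drive_tool:
  increments:
    - [[0.1,-0.3,-0.13,0.02,0],[0.1,-0.6,-0.27,0.04,0],[0.1,-0.909,-0.402,0.066,0.005],[0.1,-0.909,-0.402,0.066,0.005]]

```text
time_s: 22.88
tcp_pos: [0.4577, -0.0956, 0.1516]
eef_rot: [179.8, -0.0, -86.7]
contact_force: [-0.0, -0.2, -0.1]
gripper_width: 0.0487
gripper_force: 0.0
```

>>> drive_tool:
  increments:
    - [[0.1,-0.3,-0.13,0.02,0],[0.1,-0.6,-0.27,0.04,0],[0.1,-0.92,-0.376,0.066,0.005],[0.1,-0.92,-0.376,0.066,0.005]]

```text
time_s: 23.38
tcp_pos: [0.4968, 0.0164, 0.1439]
eef_rot: [179.9, -0.0, -88.5]
contact_force: [-0.9, -0.4, -0.5]
gripper_width: 0.0482
gripper_force: 0.0
```

>>> drive_tool:
  increments:
    - [[0.1,-0.3,-0.13,0.02,0],[0.1,-0.6,-0.27,0.04,0],[0.1,-0.93,-0.35,0.066,0.005],[0.1,-0.93,-0.35,0.066,0.005],[0.1,-0.93,-0.35,0.066,0.005]]

```text
time_s: 24.0
tcp_pos: [0.5354, 0.1268, 0.1365]
eef_rot: [179.9, -0.1, -90.4]
contact_force: [-0.4, -0.5, -0.3]
gripper_width: 0.0483
gripper_force: 0.0
```

```bash
python3 - <<'E'
from h import *
plan(536.7,128,26,-89.9,1); blanks()
E
```

```text
at [535.4 126.8 136.5] yaw -90.4 F [-0.4 -0.5 -0.3] w 48.3
[-0.01  -0.011  0.921 -0.001]
top 26 [[606.1, 109.0], [19.5, 23.3], 32.3]
top 103 [[550.0, 224.9], [20.3, 59.7], 0.1]
```

Pick blank D, lift.

>>> drive_tool:
  increments:
    - [[0.1,-0.01,-0.011,0.3,0],[0.1,-0.01,-0.011,0.6,0],[0.1,-0.01,-0.011,0.8,0],[0.1,-0.01,-0.011,0.92,0],[0.1,-0.01,-0.011,0.92,0]]

```text
time_s: 24.68
tcp_pos: [0.537, 0.1282, 0.0264]
eef_rot: [179.9, -0.1, -90.5]
contact_force: [-0.5, 0.1, 0.7]
gripper_width: 0.048
gripper_force: 0.0
```

>>> drive_tool:
  increments:
    - [[-1,0,0,0,0],[-1,0,0,0,0],[-1,0,0,0,0],[-1,0,0,0,0],[-1,0,0,0,0]]
  squeeze: 20

```text
time_s: 25.3
tcp_pos: [0.5377, 0.1293, 0.0276]
eef_rot: [-180.0, 0.0, -90.4]
contact_force: [-1.5, -0.0, 6.4]
gripper_width: 0.0217
gripper_force: 20.0
```

>>> drive_tool:
  increments:
    - [[-1,0,0,-0.1,0],[-1,0,0,-0.3,0],[-1,0,0,-0.6,0],[-1,0,0,-0.85,0],[-1,0,0,-0.85,0]]

```text
time_s: 25.92
tcp_pos: [0.539, 0.13, 0.1322]
eef_rot: [-179.7, 0.2, -90.4]
contact_force: [1.0, 0.2, -0.4]
gripper_width: 0.0219
gripper_force: 20.0
```

```bash
python3 - <<'E'
from h import *
plan(571.7,-268.4,120,-175,4)
E
```

```text
at [539.  130.  132.2] yaw -90.4 F [ 1.   0.2 -0.4] w 21.9
[ 0.829 -0.074  0.025  0.059]
[ 0.747 -0.368  0.025  0.059]
[ 0.564 -0.613  0.025  0.059]
[ 0.305 -0.775  0.025  0.059]
```

>>> drive_tool:
  increments:
    - [[-1,0.2,-0.02,0,0.015],[-1,0.4,-0.04,0.01,0.03],[-1,0.6,-0.06,0.02,0.045],[-1,0.829,-0.074,0.025,0.059],[-1,0.829,-0.074,0.025,0.059]]

```text
time_s: 26.55
tcp_pos: [0.545, 0.0281, 0.1255]
eef_rot: [179.9, -0.0, -111.8]
contact_force: [-0.3, -0.4, 0.6]
gripper_width: 0.0221
gripper_force: 20.0
```

>>> drive_tool:
  increments:
    - [[-1,0.19,-0.09,0,0.015],[-1,0.37,-0.18,0.01,0.03],[-1,0.56,-0.27,0.02,0.045],[-1,0.747,-0.368,0.025,0.059],[-1,0.747,-0.368,0.025,0.059]]

```text
time_s: 27.18
tcp_pos: [0.5534, -0.0707, 0.1226]
eef_rot: [180.0, -0.0, -133.0]
contact_force: [0.3, -0.4, 0.3]
gripper_width: 0.022
gripper_force: 20.0
```

>>> drive_tool:
  increments:
    - [[-1,0.14,-0.15,0,0.015],[-1,0.28,-0.3,0.01,0.03],[-1,0.42,-0.46,0.02,0.045],[-1,0.564,-0.613,0.025,0.059],[-1,0.564,-0.613,0.025,0.059]]

```text
time_s: 27.8
tcp_pos: [0.5614, -0.1699, 0.1196]
eef_rot: [180.0, -0.0, -154.1]
contact_force: [-1.0, 0.7, -0.3]
gripper_width: 0.0219
gripper_force: 20.0
```

>>> drive_tool:
  increments:
    - [[-1,0.08,-0.2,0,0.015],[-1,0.15,-0.4,0.01,0.03],[-1,0.23,-0.6,0.02,0.045],[-1,0.305,-0.775,0.025,0.059],[-1,0.305,-0.775,0.025,0.059]]

```text
time_s: 28.42
tcp_pos: [0.5692, -0.2692, 0.1166]
eef_rot: [180.0, -0.0, -175.3]
contact_force: [0.2, -0.2, -0.5]
gripper_width: 0.0219
gripper_force: 20.0
```

```bash
python3 - <<'E'
from h import *
plan(571.7,-268.4,22,-175,1)
im=capture("side");q=proj("side",[.6,-.2,.05])[0].astype(int);cv2.imwrite("pics/s4.png",cv2.resize(im[q[1]-70:q[1]+50,q[0]-70:q[0]+70,::-1],None,fx=4,fy=4))
E
```

```text
at [ 569.2 -269.2  116.6] yaw -175.3 F [ 0.2 -0.2 -0.5] w 21.9
[-0.021  0.005  0.788 -0.001]
```

View pics/s4.png

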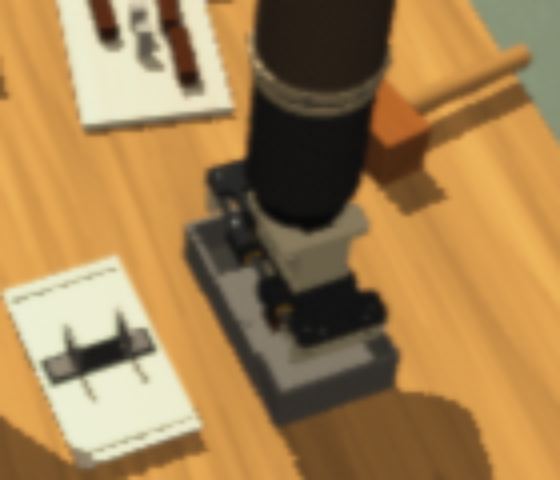

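The gripper is over the keeper with the blank held. The cover stands on its legs at (105,360), and the plate is at the upper left. Placing now.

>>> drive_tool:
  increments:
    - [[-1,-0.021,0.005,0.25,0],[-1,-0.021,0.005,0.5,0],[-1,-0.021,0.005,0.7,0],[-1,-0.021,0.005,0.79,0],[-1,-0.021,0.005,0.79,0]]

```text
time_s: 29.1
tcp_pos: [0.5717, -0.2676, 0.0221]
eef_rot: [180.0, -0.0, -175.3]
contact_force: [-0.1, 0.2, -0.4]
gripper_width: 0.0217
gripper_force: 20.0
```

>>> drive_tool:
  increments:
    - [[-0.33,0,0,0,0],[-0.33,0,0,0,0],[-0.33,0,0,0,0]]

```text
time_s: 29.48
tcp_pos: [0.5718, -0.2686, 0.0227]
eef_rot: [-180.0, 0.1, -175.4]
contact_force: [-0.4, 0.5, 0.3]
gripper_width: 0.0292
gripper_force: 0.0
```

>>> drive_tool:
  increments:
    - [[-0.33,0,0,-0.3,0],[-0.33,0,0,-0.7,0],[0.1,0,0,-0.85,0],[0.1,0,0,-0.85,0]]

```text
time_s: 29.98
tcp_pos: [0.5723, -0.2687, 0.1258]
eef_rot: [-180.0, 0.2, -175.4]
contact_force: [-0.1, 0.5, -0.7]
gripper_width: 0.0441
gripper_force: 0.0
```

```bash
python3 - <<'E'
from h import *
plan(602.5,215,120,-98,5);blanks()
E
```

```text
at [ 572.3 -268.7  125.8] yaw -175.4 F [-0.1  0.5 -0.7] w 44.1
[-0.115  0.8    0.01  -0.043]
[-0.324  0.74   0.01  -0.043]
[-0.51   0.626  0.01  -0.043]
[-0.659  0.468  0.01  -0.043]
[-0.76   0.275  0.01  -0.043]
top 127 [[620.3, 214.0], [67.1, 21.4], 78.5]
top 128 [[612.5, 133.7], [67.7, 21.3], 81.7]
top 127 [[549.4, 221.6], [66.7, 21.0], 85.3]
```

>>> drive_tool:
  increments:
    - [[0.1,-0.04,0.27,0,-0.015],[0.1,-0.08,0.53,0,-0.029],[0.1,-0.115,0.8,0.01,-0.043],[0.1,-0.115,0.8,0.01,-0.043]]

```text
time_s: 30.52
tcp_pos: [0.5767, -0.1699, 0.1212]
eef_rot: [179.9, -0.1, -159.7]
contact_force: [0.3, -0.8, 0.5]
gripper_width: 0.0482
gripper_force: 0.0
```

>>> drive_tool:
  increments:
    - [[0.1,-0.11,0.25,0,-0.015],[0.1,-0.22,0.5,0,-0.029],[0.1,-0.324,0.74,0.01,-0.043],[0.1,-0.324,0.74,0.01,-0.043]]

```text
time_s: 31.02
tcp_pos: [0.5831, -0.0739, 0.1205]
eef_rot: [179.9, -0.1, -144.3]
contact_force: [0.6, -0.3, 0.5]
gripper_width: 0.0483
gripper_force: 0.0
```

>>> drive_tool:
  increments:
    - [[0.1,-0.17,0.21,0,-0.015],[0.1,-0.34,0.42,0,-0.029],[0.1,-0.51,0.626,0.01,-0.043],[0.1,-0.51,0.626,0.01,-0.043]]

```text
time_s: 31.52
tcp_pos: [0.5895, 0.0223, 0.1196]
eef_rot: [180.0, -0.1, -128.9]
contact_force: [-0.8, -0.0, -0.0]
gripper_width: 0.0485
gripper_force: 0.0
```

>>> drive_tool:
  increments:
    - [[0.1,-0.22,0.15,0,-0.015],[0.1,-0.44,0.3,0,-0.029],[0.1,-0.659,0.468,0.01,-0.043],[0.1,-0.659,0.468,0.01,-0.043]]

```text
time_s: 32.02
tcp_pos: [0.5956, 0.1188, 0.1185]
eef_rot: [180.0, -0.1, -113.5]
contact_force: [0.1, -1.1, 0.1]
gripper_width: 0.0482
gripper_force: 0.0
```

>>> drive_tool:
  increments:
    - [[0.1,-0.3,0.12,0,-0.015],[0.1,-0.6,0.25,0,-0.026],[0.1,-0.92,0.42,0.01,-0.033],[0.1,-0.92,0.42,0.01,-0.033],[0.1,-0.92,0.42,0.01,-0.033]]

```text
time_s: 32.65
tcp_pos: [0.5932, 0.2383, 0.1175]
eef_rot: [179.9, -0.1, -101.7]
contact_force: [-0.9, 0.7, -0.1]
gripper_width: 0.048
gripper_force: 0.0
```

```bash
python3 - <<'E'
from h import *
plan(624.3,233.6,27,-101.6,1);blanks()
E
```

```text
at [593.2 238.3 117.5] yaw -101.7 F [-0.9  0.7 -0.1] w 48.0
[-0.014 -0.261  0.755 -0.   ]
top 115 [[620.0, 212.8], [61.5, 21.1], 77.3]
top 123 [[550.0, 223.1], [20.3, 69.3], 0.1]
```

>>> drive_tool:
  increments:
    - [[0.1,-0.014,-0.261,0,0],[0.1,-0.014,-0.261,0.2,0],[0.1,-0.014,-0.261,0.5,0],[0.1,-0.014,-0.261,0.757,0],[0.1,-0.014,-0.261,0.757,0]]

```text
time_s: 33.33
tcp_pos: [0.624, 0.2331, 0.0258]
eef_rot: [179.9, -0.1, -101.7]
contact_force: [-1.0, -0.7, 0.4]
gripper_width: 0.0482
gripper_force: 0.0
```

>>> drive_tool:
  increments:
    - [[-1,0,0,0,0],[-1,0,0,0,0],[-1,0,0,0,0],[-1,0,0,0,0],[-1,0,0,0,0]]

```text
time_s: 33.95
tcp_pos: [0.6246, 0.2353, 0.0279]
eef_rot: [-180.0, 0.0, -101.6]
contact_force: [-1.4, -2.1, 3.8]
gripper_width: 0.0215
gripper_force: 20.0
```

>>> drive_tool:
  increments:
    - [[-1,0,0,-0.1,0],[-1,0,0,-0.3,0],[-1,0,0,-0.6,0],[-1,0,0,-0.8,0],[-1,0,0,-0.8,0]]

```text
time_s: 34.58
tcp_pos: [0.6255, 0.2362, 0.1264]
eef_rot: [-179.8, 0.2, -101.6]
contact_force: [-0.3, -0.5, -1.0]
gripper_width: 0.022
gripper_force: 20.0
```

```bash
python3 - <<'E'
from h import *
plan(639.9,-222.3,120,-175,4)
E
```

```text
at [625.5 236.2 126.4] yaw -101.6 F [-0.3 -0.5 -1. ] w 22.0
[ 0.93  -0.221  0.013  0.051]
[ 0.813 -0.502  0.013  0.051]
[ 0.613 -0.733  0.013  0.051]
[ 0.351 -0.889  0.013  0.051]
```

>>> drive_tool:
  increments:
    - [[-1,0.23,-0.06,0,0.013],[-1,0.46,-0.11,0,0.026],[-1,0.7,-0.17,0.01,0.039],[-1,0.93,-0.221,0.013,0.051],[-1,0.93,-0.221,0.013,0.051]]

```text
time_s: 35.2
tcp_pos: [0.6273, 0.1187, 0.1211]
eef_rot: [179.9, -0.1, -120.1]
contact_force: [0.6, 0.3, 0.5]
gripper_width: 0.0218
gripper_force: 20.0
```

>>> drive_tool:
  increments:
    - [[-1,0.2,-0.13,0,0.013],[-1,0.4,-0.25,0,0.026],[-1,0.6,-0.38,0.01,0.039],[-1,0.813,-0.502,0.013,0.051],[-1,0.813,-0.502,0.013,0.051]]

```text
time_s: 35.83
tcp_pos: [0.631, 0.0048, 0.1196]
eef_rot: [180.0, -0.1, -138.4]
contact_force: [0.2, -0.3, -1.3]
gripper_width: 0.0217
gripper_force: 20.0
```

>>> drive_tool:
  increments:
    - [[-1,0.15,-0.18,0,0.013],[-1,0.3,-0.36,0,0.026],[-1,0.45,-0.55,0.01,0.039],[-1,0.613,-0.733,0.013,0.051],[-1,0.613,-0.733,0.013,0.051]]

```text
time_s: 36.45
tcp_pos: [0.635, -0.1093, 0.1181]
eef_rot: [180.0, -0.0, -156.7]
contact_force: [0.5, -0.8, -0.9]
gripper_width: 0.0224
gripper_force: 20.0
```

>>> drive_tool:
  increments:
    - [[-1,0.09,-0.22,0,0.013],[-1,0.17,-0.44,0,0.026],[-1,0.26,-0.66,0.01,0.039],[-1,0.351,-0.889,0.013,0.051],[-1,0.351,-0.889,0.013,0.051]]

```text
time_s: 37.08
tcp_pos: [0.6388, -0.2236, 0.1165]
eef_rot: [180.0, -0.0, -175.0]
contact_force: [-0.2, 1.1, -0.6]
gripper_width: 0.022
gripper_force: 20.0
```

```bash
python3 - <<'E'
from h import *
plan(639.9,-222.3,22,-175,1)
E
```

```text
at [ 638.8 -223.6  116.5] yaw -175.0 F [-0.2  1.1 -0.6] w 22.0
[-0.01   0.01   0.788 -0.   ]
```

>>> drive_tool:
  increments:
    - [[-1,-0.01,0.01,0.25,0],[-1,-0.01,0.01,0.5,0],[-1,-0.01,0.01,0.7,0],[-1,-0.01,0.01,0.79,0],[-1,-0.01,0.01,0.79,0]]

```text
time_s: 37.7
tcp_pos: [0.6433, -0.2209, 0.0245]
eef_rot: [-179.9, 0.3, -174.7]
contact_force: [4.8, -2.2, 8.0]
gripper_width: 0.022
gripper_force: 20.0
```

>>> drive_tool:
  increments:
    - [[-0.33,0,0,0,0],[-0.33,0,0,0,0],[-0.33,0,0,0,0]]

```text
time_s: 38.08
tcp_pos: [0.6395, -0.2213, 0.0219]
eef_rot: [180.0, -0.0, -175.0]
contact_force: [0.5, 0.0, -0.5]
gripper_width: 0.0292
gripper_force: 0.0
```

>>> drive_tool:
  increments:
    - [[-0.33,0,0,-0.3,0],[-0.33,0,0,-0.7,0],[0.1,0,0,-0.85,0],[0.1,0,0,-0.85,0]]

```text
time_s: 38.58
tcp_pos: [0.6404, -0.2219, 0.1257]
eef_rot: [-180.0, 0.2, -175.0]
contact_force: [-0.7, -0.3, -0.2]
gripper_width: 0.0437
gripper_force: 0.0
```

```bash
python3 - <<'E'
from h import *
plan(609.6,113.9,120,-98.3,3);blanks();blanks(z=.027,c=(.59,-.22))
E
```

```text
at [ 640.4 -221.9  125.7] yaw -175.0 F [-0.7 -0.3 -0.2] w 43.7
[ 0.004  0.937  0.016 -0.071]
[-0.401  0.847  0.016 -0.071]
[-0.727  0.591  0.016 -0.071]
top 82 [[614.0, 145.1], [42.2, 21.3], 80.4]
top 129 [[549.3, 221.4], [67.2, 21.0], 85.3]
top 112 [[619.4, -223.0], [20.1, 65.9], 89.1]
top 122 [[592.5, -265.7], [64.7, 21.6], 5.8]
```

>>> drive_tool:
  increments:
    - [[0.1,0,0.23,0,-0.018],[0.1,0,0.47,0,-0.036],[0.1,0,0.7,0.01,-0.054],[0.1,0.004,0.937,0.016,-0.071],[0.1,0.004,0.937,0.016,-0.071]]

```text
time_s: 39.3
tcp_pos: [0.6285, -0.1084, 0.1205]
eef_rot: [179.9, -0.1, -149.3]
contact_force: [0.0, -0.1, -0.1]
gripper_width: 0.0483
gripper_force: 0.0
```

>>> drive_tool:
  increments:
    - [[0.1,-0.1,0.21,0,-0.018],[0.1,-0.2,0.42,0,-0.036],[0.1,-0.3,0.63,0.01,-0.054],[0.1,-0.401,0.847,0.016,-0.071],[0.1,-0.401,0.847,0.016,-0.071]]

```text
time_s: 39.92
tcp_pos: [0.6187, 0.0028, 0.1192]
eef_rot: [179.9, -0.1, -123.8]
contact_force: [0.7, -0.7, -0.2]
gripper_width: 0.0486
gripper_force: 0.0
```

>>> drive_tool:
  increments:
    - [[0.1,-0.18,0.15,0,-0.018],[0.1,-0.36,0.3,0,-0.036],[0.1,-0.54,0.44,0.01,-0.054],[0.1,-0.727,0.591,0.016,-0.071],[0.1,-0.727,0.591,0.016,-0.071]]

```text
time_s: 40.55
tcp_pos: [0.6089, 0.1143, 0.1176]
eef_rot: [179.9, -0.0, -98.3]
contact_force: [0.2, -1.2, -1.1]
gripper_width: 0.0481
gripper_force: 0.0
```

```bash
python3 - <<'E'
from h import *
plan(609.6,113.9,27,-98.3,1);blanks();blanks(z=.027,c=(.59,-.22))
E
```

```text
at [608.9 114.3 117.6] yaw -98.3 F [ 0.2 -1.2 -1.1] w 48.1
[ 0.003 -0.006  0.755 -0.   ]
top 125 [[549.4, 221.4], [67.2, 20.7], 84.8]
top 116 [[619.4, -223.0], [20.1, 65.9], 89.1]
top 123 [[592.6, -265.7], [65.1, 21.4], 5.1]
```

>>> drive_tool:
  increments:
    - [[0.1,0.003,-0.006,0.25,0],[0.1,0.003,-0.006,0.5,0],[0.1,0.003,-0.006,0.7,0],[0.1,0.003,-0.006,0.757,0],[0.1,0.003,-0.006,0.757,0]]

```text
time_s: 41.28
tcp_pos: [0.6099, 0.1127, 0.0276]
eef_rot: [180.0, -0.0, -98.4]
contact_force: [0.7, -0.4, 0.9]
gripper_width: 0.0482
gripper_force: 0.0
```

>>> drive_tool:
  increments:
    - [[-1,0,0,0,0],[-1,0,0,0,0],[-1,0,0,0,0],[-1,0,0,0,0],[-1,0,0,0,0]]

```text
time_s: 41.9
tcp_pos: [0.61, 0.1137, 0.0283]
eef_rot: [-180.0, 0.0, -98.3]
contact_force: [-1.5, -0.1, 5.7]
gripper_width: 0.0223
gripper_force: 20.0
```

>>> drive_tool:
  increments:
    - [[-1,0,0,-0.1,0],[-1,0,0,-0.3,0],[-1,0,0,-0.6,0],[-1,0,0,-0.8,0],[-1,0,0,-0.8,0]]

```text
time_s: 42.52
tcp_pos: [0.611, 0.1141, 0.1265]
eef_rot: [-179.8, 0.1, -98.3]
contact_force: [-0.1, 0.5, -0.8]
gripper_width: 0.0215
gripper_force: 20.0
```

```bash
python3 - <<'E'
from h import *
plan(564.7,-188.7,120,-175,3)
E
```

```text
at [611.  114.1 126.5] yaw -98.3 F [-0.1  0.5 -0.8] w 21.5
[0.851 0.006 0.018 0.071]
[ 0.77  -0.362  0.018  0.071]
[ 0.538 -0.659  0.018  0.071]
```

>>> drive_tool:
  increments:
    - [[-1,0.21,0,0,0.018],[-1,0.42,0,0,0.036],[-1,0.63,0,0.01,0.054],[-1,0.851,0.006,0.018,0.071],[-1,0.851,0.006,0.018,0.071]]

```text
time_s: 43.15
tcp_pos: [0.5931, 0.011, 0.1208]
eef_rot: [179.9, -0.1, -124.1]
contact_force: [0.2, -0.3, -1.5]
gripper_width: 0.0218
gripper_force: 20.0
```

>>> drive_tool:
  increments:
    - [[-1,0.19,-0.09,0,0.018],[-1,0.38,-0.18,0,0.036],[-1,0.57,-0.27,0.01,0.054],[-1,0.77,-0.362,0.018,0.071],[-1,0.77,-0.362,0.018,0.071]]

```text
time_s: 43.78
tcp_pos: [0.5782, -0.0892, 0.1188]
eef_rot: [180.0, -0.1, -149.5]
contact_force: [-0.8, -0.1, -0.6]
gripper_width: 0.0222
gripper_force: 20.0
```

>>> drive_tool:
  increments:
    - [[-1,0.13,-0.16,0,0.018],[-1,0.27,-0.33,0,0.036],[-1,0.4,-0.49,0.01,0.054],[-1,0.538,-0.659,0.018,0.071],[-1,0.538,-0.659,0.018,0.071]]

```text
time_s: 44.4
tcp_pos: [0.5632, -0.1897, 0.1167]
eef_rot: [180.0, -0.0, -175.0]
contact_force: [-0.3, 0.0, -0.6]
gripper_width: 0.0218
gripper_force: 20.0
```

```bash
python3 - <<'E'
from h import *
plan(564.7,-188.7,22,-175,1)
E
```

```text
at [ 563.2 -189.7  116.7] yaw -175.0 F [-0.3  0.  -0.6] w 21.8
[-0.013  0.007  0.789 -0.   ]
```

>>> drive_tool:
  increments:
    - [[-1,-0.013,0.007,0.25,0],[-1,-0.013,0.007,0.5,0],[-1,-0.013,0.007,0.7,0],[-1,-0.013,0.007,0.79,0],[-1,-0.013,0.007,0.79,0]]

```text
time_s: 45.02
tcp_pos: [0.565, -0.1876, 0.0221]
eef_rot: [-180.0, -0.0, -174.9]
contact_force: [0.2, 0.8, 0.0]
gripper_width: 0.0217
gripper_force: 20.0
```

>>> drive_tool:
  increments:
    - [[-0.33,0,0,0,0],[-0.33,0,0,0,0],[-0.33,0,0,0,0]]

```text
time_s: 45.4
tcp_pos: [0.5651, -0.1883, 0.0229]
eef_rot: [-180.0, 0.1, -175.0]
contact_force: [-0.6, 0.4, 0.3]
gripper_width: 0.0291
gripper_force: 0.0
```

>>> drive_tool:
  increments:
    - [[-0.33,0,0,-0.3,0],[-0.33,0,0,-0.7,0],[0.1,0,0,-0.85,0],[0.1,0,0,-0.85,0]]

```text
time_s: 45.9
tcp_pos: [0.5658, -0.1884, 0.1264]
eef_rot: [-180.0, 0.2, -175.0]
contact_force: [-0.3, 0.8, -0.9]
gripper_width: 0.044
gripper_force: 0.0
```

```bash
python3 - <<'E'
from h import *
plan(551.1,241.3,120,-95,4);blanks();blanks(z=.027,c=(.59,-.22))
E
```

```text
at [ 565.8 -188.4  126.4] yaw -175.0 F [-0.3  0.8 -0.9] w 44.0
[-0.047  0.895  0.013 -0.056]
[-0.35   0.824  0.013 -0.056]
[-0.611  0.655  0.013 -0.056]
[-0.798  0.406  0.013 -0.056]
top 128 [[549.3, 221.4], [67.2, 21.0], 85.3]
top 27 [[562.5, -187.3], [13.6, 16.8], 0.1]
```

>>> drive_tool:
  increments:
    - [[0.1,-0.01,0.22,0,-0.014],[0.1,-0.02,0.45,0,-0.028],[0.1,-0.03,0.67,0.01,-0.042],[0.1,-0.047,0.895,0.013,-0.056],[0.1,-0.047,0.895,0.013,-0.056]]

```text
time_s: 46.62
tcp_pos: [0.5604, -0.0796, 0.1215]
eef_rot: [180.0, -0.1, -154.7]
contact_force: [-0.1, 0.0, 0.6]
gripper_width: 0.0483
gripper_force: 0.0
```

>>> drive_tool:
  increments:
    - [[0.1,-0.09,0.21,0,-0.014],[0.1,-0.18,0.41,0,-0.028],[0.1,-0.26,0.62,0.01,-0.042],[0.1,-0.35,0.824,0.013,-0.056],[0.1,-0.35,0.824,0.013,-0.056]]

```text
time_s: 47.25
tcp_pos: [0.5568, 0.0272, 0.1204]
eef_rot: [180.0, -0.1, -134.6]
contact_force: [0.3, -0.4, 0.0]
gripper_width: 0.0479
gripper_force: 0.0
```

>>> drive_tool:
  increments:
    - [[0.1,-0.15,0.16,0,-0.014],[0.1,-0.3,0.33,0,-0.028],[0.1,-0.45,0.49,0.01,-0.042],[0.1,-0.611,0.655,0.013,-0.056],[0.1,-0.611,0.655,0.013,-0.056]]

```text
time_s: 47.88
tcp_pos: [0.5528, 0.1342, 0.119]
eef_rot: [180.0, -0.1, -114.5]
contact_force: [0.9, -0.8, 0.6]
gripper_width: 0.0484
gripper_force: 0.0
```

>>> drive_tool:
  increments:
    - [[0.1,-0.2,0.1,0,-0.014],[0.1,-0.4,0.2,0,-0.028],[0.1,-0.6,0.3,0.01,-0.042],[0.1,-0.798,0.406,0.013,-0.056],[0.1,-0.798,0.406,0.013,-0.056]]

```text
time_s: 48.5
tcp_pos: [0.5484, 0.2413, 0.1175]
eef_rot: [180.0, -0.0, -94.4]
contact_force: [0.1, -0.3, 0.4]
gripper_width: 0.0485
gripper_force: 0.0
```

```bash
python3 - <<'E'
from h import *
plan(551.1,241.3,27,-95,1);blanks();blanks(z=.027,c=(.59,-.22))
E
```

```text
at [548.4 241.3 117.5] yaw -94.4 F [ 0.1 -0.3  0.4] w 48.5
[-0.002 -0.023  0.754  0.002]
top 51 [[660.7, 96.6], [97.5, 18.8], 88.1]
top 101 [[550.1, 216.7], [20.3, 56.8], 0.1]
top 124 [[621.1, -223.5], [69.1, 20.2], 0.1]
top 122 [[592.5, -265.7], [65.1, 21.3], 4.5]
top 119 [[586.7, -185.4], [67.4, 20.7], 4.9]
```

>>> drive_tool:
  increments:
    - [[0.1,-0.002,-0.023,0.25,0],[0.1,-0.002,-0.023,0.5,0],[0.1,-0.002,-0.023,0.7,0],[0.1,-0.002,-0.023,0.757,0],[0.1,-0.002,-0.023,0.757,0]]

```text
time_s: 49.22
tcp_pos: [0.5512, 0.2405, 0.0274]
eef_rot: [180.0, -0.0, -94.5]
contact_force: [0.2, 0.1, 0.8]
gripper_width: 0.0481
gripper_force: 0.0
```

>>> drive_tool:
  increments:
    - [[-1,0,0,0,0],[-1,0,0,0,0],[-1,0,0,0,0],[-1,0,0,0,0],[-1,0,0,0,0]]

```text
time_s: 49.85
tcp_pos: [0.5512, 0.2415, 0.0279]
eef_rot: [-180.0, 0.0, -94.4]
contact_force: [-1.0, -0.4, 5.9]
gripper_width: 0.0218
gripper_force: 20.0
```

>>> drive_tool:
  increments:
    - [[-1,0,0,-0.1,0],[-1,0,0,-0.3,0],[-1,0,0,-0.6,0],[-1,0,0,-0.8,0],[-1,0,0,-0.8,0]]

```text
time_s: 50.48
tcp_pos: [0.5521, 0.2422, 0.1261]
eef_rot: [-179.8, 0.2, -94.4]
contact_force: [0.1, -0.2, -0.4]
gripper_width: 0.0215
gripper_force: 20.0
```

```bash
python3 - <<'E'
from h import *
plan(632.9,-142.6,120,-175,4)
E
```

```text
at [552.1 242.2 126.1] yaw -94.4 F [ 0.1 -0.2 -0.4] w 21.5
[ 0.786 -0.229  0.013  0.056]
[ 0.659 -0.486  0.013  0.056]
[ 0.452 -0.683  0.013  0.056]
[ 0.189 -0.797  0.013  0.056]
```

>>> drive_tool:
  increments:
    - [[-1,0.2,-0.06,0,0.014],[-1,0.39,-0.11,0,0.028],[-1,0.59,-0.17,0.01,0.042],[-1,0.786,-0.229,0.013,0.056],[-1,0.786,-0.229,0.013,0.056]]

```text
time_s: 51.1
tcp_pos: [0.5708, 0.1436, 0.121]
eef_rot: [179.9, -0.1, -114.7]
contact_force: [-0.0, 0.4, -0.1]
gripper_width: 0.0215
gripper_force: 20.0
```

>>> drive_tool:
  increments:
    - [[-1,0.16,-0.12,0,0.014],[-1,0.33,-0.24,0,0.028],[-1,0.5,-0.36,0.01,0.042],[-1,0.659,-0.486,0.013,0.056],[-1,0.659,-0.486,0.013,0.056]]

```text
time_s: 51.72
tcp_pos: [0.5913, 0.0483, 0.1197]
eef_rot: [180.0, -0.0, -134.7]
contact_force: [0.4, -0.1, -0.4]
gripper_width: 0.0217
gripper_force: 20.0
```

>>> drive_tool:
  increments:
    - [[-1,0.11,-0.17,0,0.014],[-1,0.23,-0.34,0,0.028],[-1,0.34,-0.51,0.01,0.042],[-1,0.452,-0.683,0.013,0.056],[-1,0.452,-0.683,0.013,0.056]]

```text
time_s: 52.35
tcp_pos: [0.6115, -0.0474, 0.1182]
eef_rot: [180.0, -0.0, -154.8]
contact_force: [0.5, 0.5, -0.0]
gripper_width: 0.0218
gripper_force: 20.0
```

>>> drive_tool:
  increments:
    - [[-1,0.05,-0.2,0,0.014],[-1,0.09,-0.4,0,0.028],[-1,0.14,-0.6,0.01,0.042],[-1,0.189,-0.797,0.013,0.056],[-1,0.189,-0.797,0.013,0.056]]

```text
time_s: 52.98
tcp_pos: [0.6318, -0.1433, 0.1167]
eef_rot: [180.0, -0.0, -175.0]
contact_force: [-0.4, 0.8, -0.2]
gripper_width: 0.0216
gripper_force: 20.0
```

```bash
python3 - <<'E'
from h import *
plan(632.9,-142.6,22,-175,1)
E
```

```text
at [ 631.8 -143.3  116.7] yaw -175.0 F [-0.4  0.8 -0.2] w 21.6
[-0.01   0.005  0.789  0.   ]
```

>>> drive_tool:
  increments:
    - [[-1,-0.01,0.005,0.25,0],[-1,-0.01,0.005,0.5,0],[-1,-0.01,0.005,0.7,0],[-1,-0.01,0.005,0.79,0],[-1,-0.01,0.005,0.79,0]]

```text
time_s: 53.6
tcp_pos: [0.6329, -0.1417, 0.0222]
eef_rot: [-180.0, -0.0, -174.9]
contact_force: [0.2, -0.0, -0.2]
gripper_width: 0.022
gripper_force: 20.0
```

>>> drive_tool:
  increments:
    - [[-0.33,0,0,0,0],[-0.33,0,0,0,0],[-0.33,0,0,0,0]]

```text
time_s: 53.98
tcp_pos: [0.6331, -0.1427, 0.0229]
eef_rot: [-180.0, 0.1, -175.0]
contact_force: [-0.2, 0.2, -0.5]
gripper_width: 0.0295
gripper_force: 0.0
```

>>> drive_tool:
  increments:
    - [[-0.33,0,0,-0.3,0],[-0.33,0,0,-0.7,0],[0.1,0,0,-0.9,0],[0.5,0,0,-1,0],[1,0,0,-1,0]]

```text
time_s: 54.6
tcp_pos: [0.6329, -0.1427, 0.1427]
eef_rot: [180.0, 0.1, -175.0]
contact_force: [0.7, 0.8, 0.1]
gripper_width: 0.0538
gripper_force: 0.0
```

```bash
python3 - <<'E'
from h import *
plan(419.2,-210.3,163,-85,2)
E
```

```text
at [ 632.9 -142.7  142.7] yaw -175.0 F [0.7 0.8 0.1] w 53.8
[ 0.912 -0.203 -0.085 -0.125]
[ 0.788  0.501 -0.085 -0.125]
```

>>> drive_tool:
  increments:
    - [[1,0.18,-0.04,-0.02,-0.025],[1,0.36,-0.08,-0.04,-0.05],[1,0.55,-0.12,-0.06,-0.075],[1,0.73,-0.16,-0.08,-0.1],[1,0.912,-0.203,-0.085,-0.125]]

```text
time_s: 55.22
tcp_pos: [0.5243, -0.1766, 0.1509]
eef_rot: [179.9, -0.1, -129.7]
contact_force: [0.5, 0.1, 0.2]
gripper_width: 0.0871
gripper_force: 0.0
```

>>> drive_tool:
  increments:
    - [[1,0.16,0.1,-0.02,-0.025],[1,0.32,0.2,-0.04,-0.05],[1,0.47,0.3,-0.06,-0.075],[1,0.63,0.4,-0.08,-0.1],[1,0.788,0.501,-0.085,-0.125]]

```text
time_s: 55.85
tcp_pos: [0.4175, -0.2103, 0.1613]
eef_rot: [179.9, 0.0, -84.7]
contact_force: [-0.1, -0.0, -0.6]
gripper_width: 0.0876
gripper_force: 0.0
```

>>> drive_tool:
  increments:
    - [[1,0,0,0,0],[1,0,0,0,0]]

```text
time_s: 56.1
tcp_pos: [0.4191, -0.2102, 0.162]
eef_rot: [179.9, 0.0, -85.2]
contact_force: [0.7, -0.8, -0.5]
gripper_width: 0.0876
gripper_force: 0.0
```

```bash
python3 - <<'E'
from h import *
plan(419.2,-210.3,42,-85,1);blanks(z=.027,c=(.60,-.2),h=45)
im=capture("side");q=proj("side",[.53,-.1,.05])[0].astype(int);cv2.imwrite("pics/s5.png",cv2.resize(im[q[1]-85:q[1]+75,q[0]-90:q[0]+90,::-1],None,fx=3.6,fy=3.6))
E
```

```text
at [ 419.1 -210.2  162. ] yaw -85.2 F [ 0.7 -0.8 -0.5] w 87.6
[ 0.001 -0.001  1.    -0.   ]
top 41 [[748.8, -65.0], [17.8, 34.1], 0.1]
top 96 [[622.6, -142.7], [20.1, 51.9], 89.8]
top 119 [[612.3, -186.0], [37.9, 46.6], 0.1]
top 29 [[615.8, -263.2], [17.3, 20.2], 0.1]
```

View pics/s5.png

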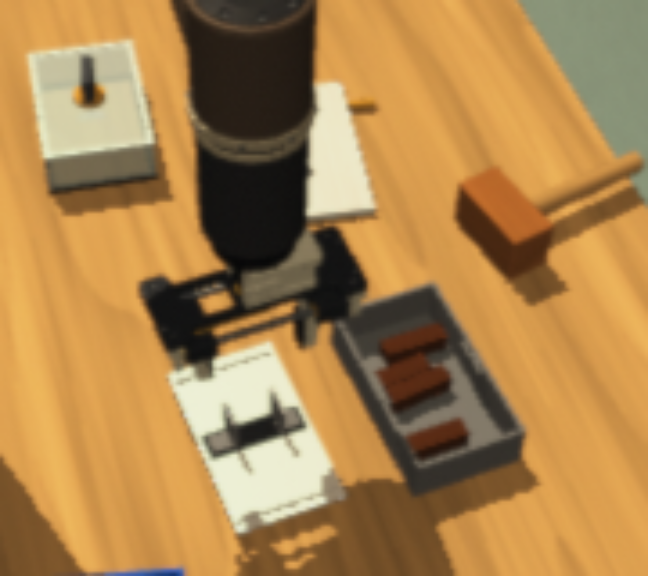

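Side view: the hood is upright at (95,115), the cover at (255,435) is untouched, and four blanks are in the keeper at about (413,343), (405,375), (420,388) and (437,438). The middle two have come close together, so I'm checking that they still lie flat.

```bash
python3 - <<'E'
from h import *
im=capture("side");q=proj("side",[.603,-.205,.02])[0].astype(int);c=im[q[1]-32:q[1]+32,q[0]-32:q[0]+32]
cv2.imwrite("pics/s6.png",cv2.resize(c[:,:,::-1],None,fx=9,fy=9,interpolation=cv2.INTER_CUBIC))
h=c.astype(int)
# top faces are brighter: report components by brightness
for thr in(100,85):
    m=((h[:,:,0]-h[:,:,2]>30)&(h[:,:,0]>thr)&(h[:,:,1]<90)).astype(np.uint8)
    k,lab,st,ce=cv2.connectedComponentsWithStats(m,connectivity=4)
    for i in range(1,k):
        if st[i,4]>12:
            P=ray("side",np.argwhere(lab==i)[:,::-1]+q-32,.027)[:,:2]*1000
            print(thr,st[i,4],[np.round(v,1).tolist() for v in cv2.minAreaRect(P.astype(np.float32))])
E
```

```text
100 40 [[759.2, -114.5], [30.7, 37.1], 3.2]
100 170 [[611.6, -340.9], [106.7, 32.3], 7.1]
100 88 [[514.7, -311.0], [20.7, 59.9], 73.2]
85 44 [[752.6, -108.9], [41.8, 27.5], 66.8]
85 52 [[613.9, -143.0], [63.6, 14.6], 5.7]
85 51 [[586.5, -179.0], [56.4, 19.3], 14.3]
85 61 [[596.8, -198.7], [70.7, 17.1], 9.8]
85 65 [[592.8, -264.8], [61.8, 16.0], 4.5]
85 279 [[573.7, -327.2], [46.5, 183.0], 86.0]
```

View pics/s6.png

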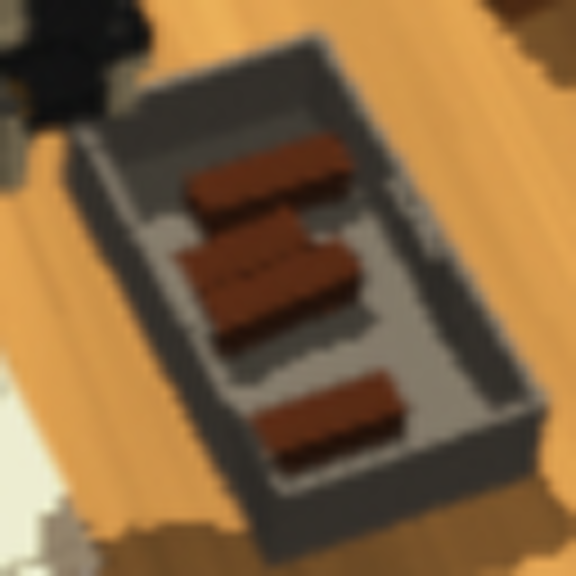

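>>> drive_tool:
  increments:
    - [[1,-0.3,-0.05,0,0],[1,-0.6,-0.1,0,0],[1,-0.95,-0.15,0,0],[1,-0.95,-0.15,0,0]]

```text
time_s: 56.75
tcp_pos: [0.4277, -0.093, 0.1627]
eef_rot: [-180.0, 0.0, -84.9]
contact_force: [0.7, -0.1, 0.6]
gripper_width: 0.0874
gripper_force: 0.0
```

>>> drive_tool:
  increments:
    - [[1,-0.3,-0.05,0,0],[1,-0.6,-0.1,0,0],[1,-0.95,-0.15,0,0],[1,-0.95,-0.15,0,0]]

```text
time_s: 57.25
tcp_pos: [0.4358, 0.0218, 0.1627]
eef_rot: [-180.0, 0.0, -84.9]
contact_force: [-0.0, 0.3, -0.3]
gripper_width: 0.0875
gripper_force: 0.0
```

>>> drive_tool:
  increments:
    - [[1,-0.3,-0.05,0,0],[1,-0.6,-0.1,0,0],[1,-0.95,-0.15,0,0],[1,-0.95,-0.15,0,0]]

```text
time_s: 57.75
tcp_pos: [0.4438, 0.1365, 0.1624]
eef_rot: [180.0, -0.0, -84.9]
contact_force: [-0.1, 0.5, 0.1]
gripper_width: 0.088
gripper_force: 0.0
```

```bash
python3 - <<'E'
from h import *
blanks(z=.027,c=(.60,-.2),h=45)
im=capture("top");q=proj("top",[.603,-.205,.02])[0].astype(int);c=im[q[1]-30:q[1]+30,q[0]-38:q[0]+38]
cv2.imwrite("pics/t6.png",cv2.resize(c[:,:,::-1],None,fx=9,fy=9,interpolation=cv2.INTER_CUBIC))
print(q,ray("top",[q],.027))
E
```

```text
top 44 [[748.8, -63.3], [17.8, 30.7], 0.1]
top 125 [[614.2, -143.2], [69.0, 20.6], 4.7]
top 196 [[601.2, -187.5], [59.5, 42.8], 10.6]
top 91 [[598.6, -265.1], [52.8, 21.0], 4.5]
top 45 [[574.8, -328.9], [26.5, 51.9], 88.3]
[314 185] [[ 0.60364363 -0.20272154  0.027     ]]
```

View pics/t6.png

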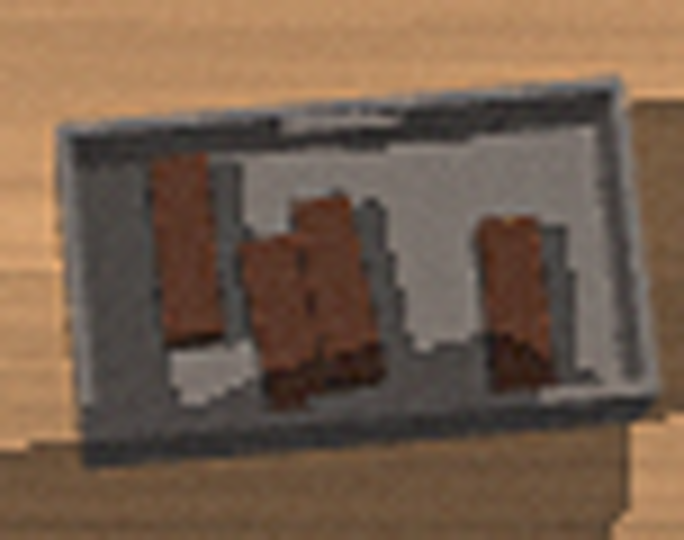

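The top view shows four blanks flat on the floor. The middle two, at (280,310) and (330,280), lie side by side with full widths and equal shadows, so nothing is stacked. Next is the cover.

>>> drive_tool:
  increments:
    - [[1,0.3,0.05,0,0],[1,0.6,0.1,0,0],[1,0.95,0.15,0,0],[1,0.95,0.15,0,0]]

```text
time_s: 58.35
tcp_pos: [0.4341, 0.0167, 0.1625]
eef_rot: [180.0, -0.0, -85.3]
contact_force: [-0.4, 0.9, 0.9]
gripper_width: 0.0876
gripper_force: 0.0
```

>>> drive_tool:
  increments:
    - [[1,0.3,0.05,0,0],[1,0.6,0.1,0,0],[1,0.95,0.15,0,0],[1,0.95,0.15,0,0]]

```text
time_s: 58.85
tcp_pos: [0.4263, -0.0975, 0.1625]
eef_rot: [180.0, -0.0, -85.3]
contact_force: [-0.3, 0.1, -0.1]
gripper_width: 0.0877
gripper_force: 0.0
```

>>> drive_tool:
  increments:
    - [[1,0.3,0.05,0,0],[1,0.6,0.1,0,0],[1,0.95,0.15,0,0],[1,0.95,0.15,0,0],[1,0.95,0.15,0,0]]

```text
time_s: 59.48
tcp_pos: [0.4189, -0.21, 0.1625]
eef_rot: [180.0, 0.0, -85.1]
contact_force: [-0.8, -0.1, 0.1]
gripper_width: 0.0875
gripper_force: 0.0
```

```bash
python3 - <<'E'
from h import *
plan(419.2,-210.3,42.5,-85,1)
E
```

```text
at [ 418.9 -210.   162.5] yaw -85.1 F [-0.8 -0.1  0.1] w 87.5
[ 0.003 -0.002  1.    -0.   ]
```

>>> drive_tool:
  increments:
    - [[1,0.003,-0.002,0.25,0],[1,0.003,-0.002,0.5,0],[1,0.003,-0.002,0.75,0],[1,0.003,-0.002,1,0],[1,0.003,-0.002,1,0]]

```text
time_s: 60.1
tcp_pos: [0.418, -0.2094, 0.0412]
eef_rot: [179.8, 0.0, -84.9]
contact_force: [-0.8, 0.3, 0.9]
gripper_width: 0.0876
gripper_force: 0.0
```

>>> drive_tool:
  increments:
    - [[-1,0,0,0,0],[-1,0,0,0,0],[-1,0,0,0,0],[-1,0,0,0,0],[-1,0,0,0,0]]
  squeeze: 30

```text
time_s: 60.72
tcp_pos: [0.42, -0.2107, 0.0432]
eef_rot: [-179.9, -0.0, -85.0]
contact_force: [1.2, 0.4, 3.8]
gripper_width: 0.0431
gripper_force: 8.1
```

>>> drive_tool:
  increments:
    - [[-1,0,0,0,0],[-1,0,0,0,0],[-1,0,0,0,0],[-1,0,0,0,0]]

```text
time_s: 61.22
tcp_pos: [0.4199, -0.2107, 0.043]
eef_rot: [-179.9, -0.0, -85.0]
contact_force: [0.5, -0.3, 5.3]
gripper_width: 0.0367
gripper_force: 30.0
```

>>> drive_tool:
  increments:
    - [[-1,0,0,-0.1,0],[-1,0,0,-0.3,0],[-1,0,0,-0.6,0],[-1,0,0,-0.9,0],[-1,0,0,-0.9,0]]

```text
time_s: 61.85
tcp_pos: [0.4203, -0.2107, 0.1534]
eef_rot: [-179.7, -0.0, -85.0]
contact_force: [0.8, -0.2, -3.3]
gripper_width: 0.0368
gripper_force: 30.0
```

```bash
python3 - <<'E'
from h import *
plan(602.5,-206.2,163,-85,2)
E
```

```text
at [ 420.3 -210.7  153.4] yaw -85.0 F [ 0.8 -0.2 -3.3] w 36.8
[ 0.047 -0.758 -0.04  -0.   ]
[ 0.048 -0.758 -0.04  -0.   ]
```

>>> drive_tool:
  increments:
    - [[-1,0.01,-0.25,0,0],[-1,0.02,-0.5,0,0],[-1,0.047,-0.758,-0.02,0],[-1,0.047,-0.758,-0.02,0]]

```text
time_s: 62.35
tcp_pos: [0.5111, -0.2081, 0.1516]
eef_rot: [179.9, 0.0, -85.0]
contact_force: [-0.5, 0.2, -1.8]
gripper_width: 0.0364
gripper_force: 30.0
```

>>> drive_tool:
  increments:
    - [[-1,0.01,-0.25,0,0],[-1,0.02,-0.5,0,0],[-1,0.048,-0.758,0,0],[-1,0.048,-0.758,0,0],[-1,0.048,-0.758,0,0]]

```text
time_s: 62.98
tcp_pos: [0.5999, -0.2059, 0.1519]
eef_rot: [179.8, 0.1, -85.0]
contact_force: [-0.5, 0.3, -2.1]
gripper_width: 0.0372
gripper_force: 30.0
```

```bash
python3 - <<'E'
from h import *
plan(602.5,-206.6,84,-85,1)
E
```

```text
at [ 599.9 -205.9  151.9] yaw -85.0 F [-0.5  0.3 -2.1] w 37.2
[ 0.008 -0.021  0.566 -0.   ]
```

>>> drive_tool:
  increments:
    - [[-1,0.004,-0.01,0.15,0],[-1,0.004,-0.01,0.3,0],[-1,0.004,-0.01,0.4,0],[-1,0.004,-0.01,0.4,0],[-1,0.004,-0.01,0.4,0]]

```text
time_s: 63.6
tcp_pos: [0.6031, -0.2066, 0.1053]
eef_rot: [-180.0, -0.0, -85.0]
contact_force: [0.0, 0.9, -2.6]
gripper_width: 0.0367
gripper_force: 30.0
```

```bash
python3 - <<'E'
from h import *
plan(602.5,-206.6,80,-85,1)
E
```

```text
at [ 603.1 -206.6  105.3] yaw -85.0 F [ 0.   0.9 -2.6] w 36.7
[-0.     0.005  0.211 -0.   ]
```

>>> drive_tool:
  increments:
    - [[-1,0,0.003,0.06,0],[-1,0,0.003,0.12,0],[-1,0,0.003,0.17,0],[-1,0,0.003,0.205,0],[-1,0,0.003,0.215,0]]

```text
time_s: 64.22
tcp_pos: [0.6022, -0.2066, 0.0801]
eef_rot: [180.0, -0.0, -85.0]
contact_force: [-5.8, 3.1, 11.3]
gripper_width: 0.0366
gripper_force: 30.1
```

>>> drive_tool:
  increments:
    - [[-1,0,0,0.005,0],[-1,0,0,0.01,0],[-1,0,0,0.01,0]]

```text
time_s: 64.6
tcp_pos: [0.6022, -0.2066, 0.08]
eef_rot: [-180.0, -0.0, -85.0]
contact_force: [-5.9, 3.6, 13.4]
gripper_width: 0.0371
gripper_force: 30.1
```

>>> drive_tool:
  increments:
    - [[1,0,0,0,0],[1,0,0,0,0],[1,0,0,0,0],[1,0,0,0,0],[1,0,0,0,0]]

```text
time_s: 65.22
tcp_pos: [0.6024, -0.2066, 0.078]
eef_rot: [180.0, -0.0, -85.0]
contact_force: [-1.0, -0.3, -0.7]
gripper_width: 0.0815
gripper_force: 0.0
```

>>> drive_tool:
  increments:
    - [[1,0,0,-0.3,0],[1,0,0,-0.6,0],[1,0,0,-0.95,0],[1,0,0,-0.95,0]]

```text
time_s: 65.72
tcp_pos: [0.6045, -0.207, 0.1961]
eef_rot: [-179.6, -0.1, -85.0]
contact_force: [0.2, -0.1, -0.0]
gripper_width: 0.0878
gripper_force: 0.0
```

```bash
python3 - <<'E'
from h import *
plan(360.3,285,200,-102.5,5)
E
```

```text
at [ 604.5 -207.   196.1] yaw -85.0 F [ 0.2 -0.1 -0. ] w 87.8
[-0.852  0.334 -0.006  0.01 ]
[-0.83   0.385 -0.006  0.01 ]
[-0.805  0.435 -0.006  0.01 ]
[-0.777  0.484 -0.006  0.01 ]
[-0.746  0.53  -0.006  0.01 ]
```

Move to the hood, then check the cover with a clear view.

>>> drive_tool:
  increments:
    - [[1,-0.28,0.11,0,0],[1,-0.57,0.22,0,0],[1,-0.852,0.334,-0.006,0.01],[1,-0.852,0.334,-0.006,0.01]]

```text
time_s: 66.22
tcp_pos: [0.5525, -0.1066, 0.1925]
eef_rot: [180.0, 0.0, -88.5]
contact_force: [0.6, -0.6, 0.6]
gripper_width: 0.0876
gripper_force: 0.0
```

>>> drive_tool:
  increments:
    - [[1,-0.28,0.13,0,0],[1,-0.56,0.26,0,0],[1,-0.83,0.385,-0.006,0.01],[1,-0.83,0.385,-0.006,0.01]]

```text
time_s: 66.72
tcp_pos: [0.5045, -0.0086, 0.1934]
eef_rot: [180.0, 0.0, -92.1]
contact_force: [0.5, 0.5, 0.0]
gripper_width: 0.0878
gripper_force: 0.0
```

>>> drive_tool:
  increments:
    - [[1,-0.27,0.15,0,0],[1,-0.54,0.29,0,0],[1,-0.805,0.435,-0.006,0.01],[1,-0.805,0.435,-0.006,0.01]]

```text
time_s: 67.22
tcp_pos: [0.4565, 0.0898, 0.1942]
eef_rot: [-180.0, 0.0, -95.7]
contact_force: [0.6, 0.9, -0.4]
gripper_width: 0.0876
gripper_force: 0.0
```

>>> drive_tool:
  increments:
    - [[1,-0.26,0.16,0,0],[1,-0.52,0.32,0,0],[1,-0.777,0.484,-0.006,0.01],[1,-0.777,0.484,-0.006,0.01]]

```text
time_s: 67.72
tcp_pos: [0.4085, 0.1884, 0.1949]
eef_rot: [-180.0, -0.0, -99.3]
contact_force: [0.8, 0.2, 0.3]
gripper_width: 0.0872
gripper_force: 0.0
```

>>> drive_tool:
  increments:
    - [[1,-0.25,0.18,0,0],[1,-0.5,0.35,0,0],[1,-0.746,0.53,-0.006,0.01],[1,-0.746,0.53,-0.006,0.01],[1,-0.746,0.53,-0.006,0.01]]

```text
time_s: 68.35
tcp_pos: [0.3608, 0.2854, 0.1953]
eef_rot: [180.0, -0.1, -103.0]
contact_force: [-0.6, 0.0, -0.3]
gripper_width: 0.088
gripper_force: 0.0
```

```bash
python3 - <<'E'
from h import *
plan(360.3,285.1,78.5,-102.5,1)
cs=[]
for n in("top","side"):
    im=capture(n);q=proj(n,[.603,-.205,.06])[0].astype(int);cs.append(cv2.resize(im[q[1]-38:q[1]+38,q[0]-38:q[0]+38,::-1],(399,399),interpolation=cv2.INTER_CUBIC));print(n,q)
cv2.imwrite("pics/c7.png",np.hstack(cs))
E
```

```text
at [360.8 285.4 195.3] yaw -103.0 F [-0.6  0.  -0.3] w 88.0
[ 0.003  0.003  0.973 -0.001]
top [315 182]
side [319 236]
```

View pics/c7.png

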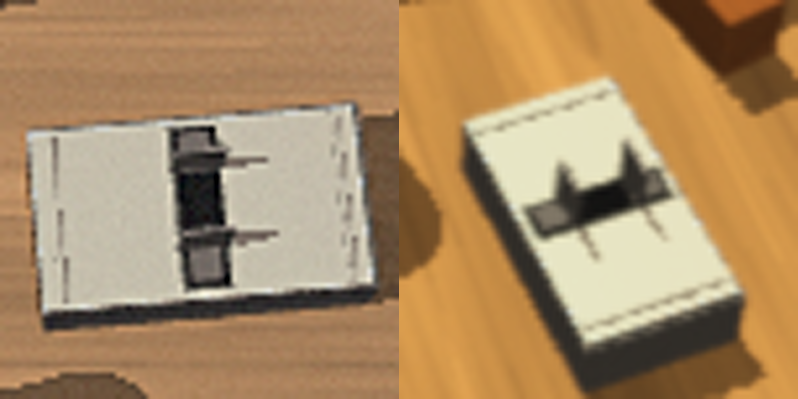

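The cover is back on the keeper, flush and square, with both tabs sprung out; it looks the same as at the start. Now the hood.

>>> drive_tool:
  increments:
    - [[1,0.003,0.003,0.25,0],[1,0.003,0.003,0.5,0],[1,0.003,0.003,0.75,0],[1,0.003,0.003,0.965,0],[1,0.003,0.003,0.965,0]]

```text
time_s: 69.08
tcp_pos: [0.3595, 0.284, 0.0785]
eef_rot: [179.9, -0.2, -103.1]
contact_force: [-0.1, 0.4, 0.1]
gripper_width: 0.0873
gripper_force: 0.0
```

>>> drive_tool:
  increments:
    - [[-1,0,0,0,0],[-1,0,0,0,0],[-1,0,0,0,0],[-1,0,0,0,0],[-1,0,0,0,0]]
  squeeze: 35

```text
time_s: 69.7
tcp_pos: [0.3597, 0.286, 0.08]
eef_rot: [-180.0, 0.0, -103.0]
contact_force: [0.1, 0.1, 0.9]
gripper_width: 0.0436
gripper_force: 0.0
```

>>> drive_tool:
  increments:
    - [[-1,0,0,0,0],[-1,0,0,0,0],[-1,0,0,0,0],[-1,0,0,0,0],[-1,0,0,0,0]]

```text
time_s: 70.32
tcp_pos: [0.3599, 0.286, 0.0799]
eef_rot: [-180.0, 0.0, -103.0]
contact_force: [2.0, -0.2, -0.4]
gripper_width: 0.014
gripper_force: 35.0
```

>>> drive_tool:
  increments:
    - [[-1,0,0,-0.05,0],[-1,0,0,-0.2,0],[-1,0,0,-0.45,0],[-1,0,0,-0.7,0],[-1,0,0,-0.95,0]]

```text
time_s: 70.95
tcp_pos: [0.359, 0.2853, 0.1945]
eef_rot: [179.9, -0.1, -103.0]
contact_force: [-0.3, 0.8, -6.2]
gripper_width: 0.0138
gripper_force: 35.0
```

```bash
python3 - <<'E'
from h import *
plan(579.5,176,195,-102.6,2)
E
```

```text
at [359.  285.3 194.5] yaw -103.0 F [-0.3  0.8 -6.2] w 13.8
[ 0.236 -0.998 -0.002 -0.001]
[ 0.24  -0.997 -0.002 -0.001]
```

>>> drive_tool:
  increments:
    - [[-1,0.05,-0.2,0,0],[-1,0.1,-0.4,0,0],[-1,0.15,-0.6,0,0],[-1,0.2,-0.8,0,0],[-1,0.236,-0.998,0,0]]

```text
time_s: 71.58
tcp_pos: [0.4698, 0.2305, 0.1934]
eef_rot: [179.9, -0.1, -103.0]
contact_force: [0.9, 0.9, -4.8]
gripper_width: 0.014
gripper_force: 35.0
```

>>> drive_tool:
  increments:
    - [[-1,0.05,-0.2,0,0],[-1,0.1,-0.4,0,0],[-1,0.15,-0.6,0,0],[-1,0.2,-0.8,0,0],[-1,0.236,-0.995,0,0]]

```text
time_s: 72.2
tcp_pos: [0.5797, 0.1762, 0.1931]
eef_rot: [179.9, -0.1, -103.1]
contact_force: [-0.2, 0.3, -5.1]
gripper_width: 0.014
gripper_force: 35.0
```

>>> drive_tool:
  increments:
    - [[-1,0,0,0,0],[-1,0,0,0,0],[-1,0,0,0,0]]

```text
time_s: 72.58
tcp_pos: [0.5792, 0.1771, 0.1938]
eef_rot: [180.0, -0.0, -103.0]
contact_force: [-0.5, 0.2, -4.8]
gripper_width: 0.0139
gripper_force: 35.0
```

```bash
python3 - <<'E'
from h import *
plan(579.5,176.7,92.6,-102.6,1)
E
```

```text
at [579.2 177.1 193.8] yaw -103.0 F [-0.5  0.2 -4.8] w 13.9
[ 0.003 -0.003  0.843 -0.001]
```

>>> drive_tool:
  increments:
    - [[-1,0.003,-0.003,0.15,0],[-1,0.003,-0.003,0.3,0],[-1,0.003,-0.003,0.45,0],[-1,0.003,-0.003,0.6,0],[-1,0.003,-0.003,0.7,0]]

```text
time_s: 73.2
tcp_pos: [0.5796, 0.1767, 0.1093]
eef_rot: [180.0, -0.0, -103.0]
contact_force: [-0.8, -0.2, -4.3]
gripper_width: 0.0137
gripper_force: 35.0
```

>>> drive_tool:
  increments:
    - [[-1,0,0,0.03,0],[-1,0,0,0.06,0],[-1,0,0,0.09,0],[-1,0,0,0.12,0],[-1,0,0,0.14,0]]

```text
time_s: 73.82
tcp_pos: [0.5803, 0.1764, 0.093]
eef_rot: [-180.0, 0.0, -103.0]
contact_force: [-0.6, -0.3, -5.7]
gripper_width: 0.0141
gripper_force: 35.0
```

>>> drive_tool:
  increments:
    - [[-1,0,0,0.005,0],[-1,0,0,0.01,0],[-1,0,0,0.01,0]]

```text
time_s: 74.2
tcp_pos: [0.5803, 0.1765, 0.092]
eef_rot: [-180.0, 0.0, -103.0]
contact_force: [-0.3, 0.6, -5.3]
gripper_width: 0.0139
gripper_force: 35.0
```

>>> drive_tool:
  increments:
    - [[-1,0,0,0.005,0],[-1,0,0,0.01,0],[-1,0,0,0.015,0],[-1,0,0,0.015,0]]

```text
time_s: 74.7
tcp_pos: [0.5804, 0.1765, 0.0919]
eef_rot: [-179.9, 0.0, -103.0]
contact_force: [-6.6, -0.3, 10.5]
gripper_width: 0.014
gripper_force: 35.0
```

>>> drive_tool:
  increments:
    - [[1,0,0,0,0],[1,0,0,0,0],[1,0,0,0,0],[1,0,0,0,0],[1,0,0,0,0]]

```text
time_s: 75.32
tcp_pos: [0.5803, 0.1764, 0.09]
eef_rot: [180.0, -0.0, -103.0]
contact_force: [0.8, -0.0, 0.5]
gripper_width: 0.0583
gripper_force: 0.0
```

>>> drive_tool:
  increments:
    - [[1,0,0,-0.3,0],[1,0,0,-0.6,0],[1,0,0,-0.95,0],[1,0,0,-0.95,0]]

```text
time_s: 75.82
tcp_pos: [0.5821, 0.1773, 0.208]
eef_rot: [-179.7, 0.3, -103.0]
contact_force: [0.2, 0.5, -0.9]
gripper_width: 0.087
gripper_force: 0.0
```

>>> drive_tool:
  increments:
    - [[1,-0.3,0.3,-0.3,0],[1,-0.6,0.6,-0.3,0],[1,-0.9,0.9,-0.3,0],[1,-0.9,0.9,-0.3,0],[1,-0.9,0.9,-0.3,0]]

```text
time_s: 76.45
tcp_pos: [0.499, 0.306, 0.2395]
eef_rot: [180.0, -0.0, -103.0]
contact_force: [-0.1, 0.5, -0.0]
gripper_width: 0.0878
gripper_force: 0.0
```

>>> drive_tool:
  increments:
    - [[1,-0.3,0.3,0,0],[1,-0.6,0.6,0,0],[1,-0.9,0.9,0,0],[1,-0.9,0.9,0,0],[1,-0.9,0.9,0,0]]

```text
time_s: 77.08
tcp_pos: [0.4189, 0.4347, 0.2396]
eef_rot: [180.0, -0.1, -103.1]
contact_force: [0.2, -0.3, -0.6]
gripper_width: 0.0875
gripper_force: 0.0
```

```bash
python3 - <<'E'
from h import *
plan(300,400,200,-103,1)
cs=[]
for n in("top","side"):
    im=capture(n);a=np.load(f"pics/{n}0.npy")
    for c in([.58,.177,.06],[.603,-.205,.06]):
        q=proj(n,c)[0].astype(int)
        cs.append([cv2.resize(i[q[1]-36:q[1]+36,q[0]-36:q[0]+36,::-1],(199,290),interpolation=cv2.INTER_CUBIC) for i in(a,im)])
cv2.imwrite("pics/c8.png",np.hstack([np.vstack(c) for c in cs]))
E
```

```text
at [418.9 434.7 239.6] yaw -103.1 F [ 0.2 -0.3 -0.6] w 87.5
[ 0.506  0.9    0.33  -0.   ]
```

View pics/c8.png

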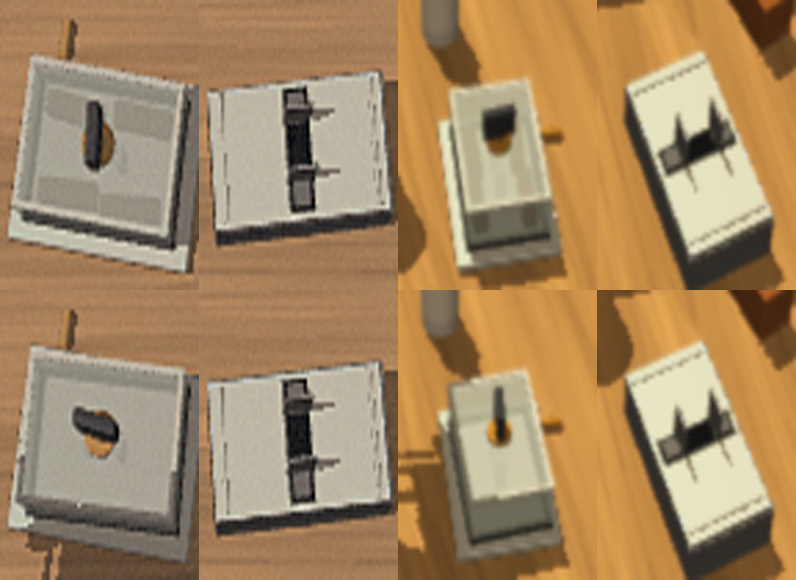

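The before (top) and after (bottom) pairs match: the hood is back on its base and empty, with the tap open, and the cover is home with its tabs out.

```bash
python3 -c "
from plant import job;print(job.close_job())"
```

```text
the job is handed in; nothing more can be done
None
```

I finished every step and handed the job in, but no verdict came back: the tap is open, all four blanks lie flat in the keeper, and in the last pictures the cover is clipped on with both tabs out and the hood is back on its base where it started.

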